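# Empty the chip sealer and load the chip reader

## Task

Empty the catch tray of the chip sealer: press each blue-banded chip, contact edge first, into a sprung clip of its own on the chip reader until it is fully home and lies flat, and put the orange-banded spares into the grey tote. Once every chip is away, press the reader's green start key fully down and let go. Leave the beaker, the vial and the marker where they are.

Things in the scene. Friction and masses are not known exactly. Their poses are not given: they have to be found in the camera images.
- blue_chip1_grip (a point): blue-banded chip, 68x28x10 mm, 24-39 g, flat in the tray at first: white rear body 40 mm long, then a green tongue 28 long, 24 wide, 4 thick, its front 8 mm a bead 6 thick (gold contact edge); flat underside. Point: centre of the white body, 5 mm above the underside; grip across the 28 mm. x points to the contact edge, whose front is 48 mm ahead; tail 20 mm behind; z up. None if absent
- blue_chip2_grip (a point): blue-banded chip, 68x28x10 mm, 24-39 g, flat in the tray at first: white rear body 40 mm long, then a green tongue 28 long, 24 wide, 4 thick, its front 8 mm a bead 6 thick (gold contact edge); flat underside. Point: centre of the white body, 5 mm above the underside; grip across the 28 mm. x points to the contact edge, whose front is 48 mm ahead; tail 20 mm behind; z up. None if absent
- blue_chip3_grip (a point): blue-banded chip, 68x28x10 mm, 24-39 g, flat in the tray at first: white rear body 40 mm long, then a green tongue 28 long, 24 wide, 4 thick, its front 8 mm a bead 6 thick (gold contact edge); flat underside. Point: centre of the white body, 5 mm above the underside; grip across the 28 mm. x points to the contact edge, whose front is 48 mm ahead; tail 20 mm behind; z up. None if absent
- orange_chip1_grip (a point): spare, orange-banded chip, 68x28x10 mm, 24-39 g, flat in the tray at first: white rear body 40 mm long, then a green tongue 28 long, 24 wide, 4 thick, its front 8 mm a bead 6 thick (gold contact edge); flat underside. Point: centre of the white body, 5 mm above the underside; grip across the 28 mm. x points to the contact edge, whose front is 48 mm ahead; tail 20 mm behind; z up. None if absent
- orange_chip2_grip (a point): spare, orange-banded chip, 68x28x10 mm, 24-39 g, flat in the tray at first: white rear body 40 mm long, then a green tongue 28 long, 24 wide, 4 thick, its front 8 mm a bead 6 thick (gold contact edge); flat underside. Point: centre of the white body, 5 mm above the underside; grip across the 28 mm. x points to the contact edge, whose front is 48 mm ahead; tail 20 mm behind; z up. None if absent
- orange_chip3_grip (a point): spare, orange-banded chip, 68x28x10 mm, 24-39 g, flat in the tray at first: white rear body 40 mm long, then a green tongue 28 long, 24 wide, 4 thick, its front 8 mm a bead 6 thick (gold contact edge); flat underside. Point: centre of the white body, 5 mm above the underside; grip across the 28 mm. x points to the contact edge, whose front is 48 mm ahead; tail 20 mm behind; z up. None if absent
- bay1 (a point): where a chip's grip point lies when the chip is fully home in the reader's left clip. x points into the clip (press that way, level), z up; the stop for the contact edge is 48 mm ahead. The chip lies on a rest 20 mm wide, its top 5 mm below this point and 18 mm above the deck, so fingers may reach below the chip beside it. Bays are 58 mm apart
- bay2 (a point): where a chip's grip point lies when the chip is fully home in the reader's middle clip. x points into the clip (press that way, level), z up; the stop for the contact edge is 48 mm ahead. The chip lies on a rest 20 mm wide, its top 5 mm below this point and 18 mm above the deck, so fingers may reach below the chip beside it. Bays are 58 mm apart
- bay3 (a point): where a chip's grip point lies when the chip is fully home in the reader's right clip. x points into the clip (press that way, level), z up; the stop for the contact edge is 48 mm ahead. The chip lies on a rest 20 mm wide, its top 5 mm below this point and 18 mm above the deck, so fingers may reach below the chip beside it. Bays are 58 mm apart
- clip1 (a joint): sprung jaw above the rest of bay 1, lift in m: 0 empty, 0.0035 as the bead passes, about 0.0015 with a chip home. Its sloping mouth starts 21 mm ahead of the bay's point, 10 mm high, and narrows to 2.5 mm at 36 mm ahead. The edge parts it (3 to 8 N push), then it drops behind the bead and holds the chip. Cheeks 31 mm apart flank the last 22 mm
- clip2 (a joint): sprung jaw above the rest of bay 2, lift in m: 0 empty, 0.0035 as the bead passes, about 0.0015 with a chip home. Its sloping mouth starts 21 mm ahead of the bay's point, 10 mm high, and narrows to 2.5 mm at 36 mm ahead. The edge parts it (3 to 8 N push), then it drops behind the bead and holds the chip. Cheeks 31 mm apart flank the last 22 mm
- clip3 (a joint): sprung jaw above the rest of bay 3, lift in m: 0 empty, 0.0035 as the bead passes, about 0.0015 with a chip home. Its sloping mouth starts 21 mm ahead of the bay's point, 10 mm high, and narrows to 2.5 mm at 36 mm ahead. The edge parts it (3 to 8 N push), then it drops behind the bead and holds the chip. Cheeks 31 mm apart flank the last 22 mm
- tray_floor (a point): centre of the floor surface (6 mm above the bench) of the chip sealer's catch tray (grey floor, steel walls), inside 172 mm (its x, away from the robot) by 196 mm (its y), walls 3.5 mm thick, 11 mm above the floor. The sealer's white housing, 145 mm high, begins 93 mm ahead in x. Fixed. At the start the chips' contact edges point along its x within 0.2 rad
- tote_in (a point): grey open tote, outside 114 mm (its x) by 100 mm (its y), walls 3 mm thick, rim 42 mm above the bench; the point is the centre of its inner floor, 3 mm above the bench; z up. Loose, 0.25 kg. (Fixed nearby: clear drawer tower, 181 mm high, within x 0.22 to 0.47, y -0.05 to -0.25; white cycler left of the tray, y above 0.01)
- start_key (a joint): green round start key of the reader, 20 mm wide, at the left of the reader's deck: travel in m, 0 = up, 0.005 = fully down; springs back; 4 N hold it down
- start_key_top (a point): centre of the top of the start key; press straight down. Behind the clips the reader has a ledge 52 mm above the bench from 59 mm ahead of the bay points, and its housing, 96 mm high, from 95 mm ahead; the clips rise to 60 mm above the bench, the deck is 12 mm high and begins 45 mm before the bay points. Fixed
- beaker: bystander: clear 100 ml glass beaker, 52 mm wide, 70 mm high; origin at the centre of its underside
- marker: bystander: blue lab marker lying down, 134 mm long; origin at the centre of its underside
- vial: bystander: glass vial with a black screw cap, 21 mm wide, 45 mm high; origin at the centre of its underside
Things that resemble listed ones, but are neither listed nor needed, are in the scene too. Leave any pink look-alike of the part that bears orange_chip3_grip alone.

How it is judged:
By the outcome, as a careful person would: the job done as asked, in the order asked, and still so for the second after the job is handed in, with the robot touching nothing.
Of blue_chip1, blue_chip2, blue_chip3 only 2 to 3 are there at a start; the rules pass over those that are not, and their reading is None.
Of orange_chip1, orange_chip2, orange_chip3 only 2 to 3 are there at a start; the rules pass over those that are not, and their reading is None.
At some moment in a run one of tote may be knocked a few centimetres aside while the robot is not near it.
Once in a run the grip may slacken for a moment while it holds something.
It also fails if it takes over 210 s, if anything falls off the work surface, if the arm or the gripper's body presses on something with over 40 N, if the wrist force passes 120 N, or if a joint passes its speed limit or range.

## Robot

A 7-joint arm with a two-finger parallel gripper is mounted at the origin on a cart in front of the work surface, level with it; the furniture and walls round the work are solid. World frame = base frame: x ahead of the robot, y to its left, z up, the work surface at z = 0. Lengths are in m, angles in rad, forces in N, time in s.
With the tool pointing down it reaches from about 0.4 to 0.875 m from the base axis. Payload 19.3 kg.
Tool frame: the origin (TCP) lies midway between the tips of the shut fingers; the grasp point (between the pads) lies 19 mm behind it; z points along the fingers, y is the line along which they close (so a half turn about z gives the same grasp; the last joint's range is limited). The gripper opens to 85 mm and grips with 20 to 120 N. Pads are 22 mm wide; open, the fingers measure 114 mm over their backs; the gripper's body (76 mm by 85 mm) begins 54 mm behind the grasp point. The pads swing forward as they close: fully open they stand 13 mm farther back than shut.
Start: joints at [-1.198, 0.521, -0.036, 1.599, 0.021, 1.021, -0.113], TCP at [0.268, 0.565, 0.231] pointing down, gripper open.
Joint ranges: [-2.91, 2.91], [-0.3, 2.13], [-1.5, 1.42], [0.17, 2.43], [-1.26, 4.41], [0.16, 1.93], [-2.52, 2.52]. Speed limits (rad/s): [1.89, 1.89, 2.39, 2.39, 3.01, 3.01, 3.01].

## Interface

Orientations are given as [roll, pitch, yaw] about the fixed x, y, z axes, in that order (R = Rz(yaw) Ry(pitch) Rx(roll)).
In Python, from workcell import telemetry, grab_frame, calibration, bot, outline_of, landmark_of gives the robot as it stands. The module is installed in compiled form; this text tells all that it offers.
- The arm moves only by the shell command python3 -m inch 'ROWS' [FORCE]. ROWS is JSON, a list of rows, each a list of 7 numbers: the shift along the tool's x, y, z in m, then the turn, a rotation vector about the tool's x, y, z in rad, then the closure, from 0 (fully open) to 1 (shut). A call has 1 to 5 rows; each row shifts and turns the commanded pose from where the row before left it, along the tool's axes as they then stand; what a row does not reach is not made up. A row lasts 1/10 s, in which the tool goes at most 50 mm and 8.59 degrees, less where a joint would pass 70% of its speed; a pose out of reach is approached as far as the arm can. A call is refused whole if a number of a shift passes 0.05 or a number of a turn 0.15, either way. A call with a gripper value outside its range is refused whole. The fingers move at their own pace and stop on an object; FORCE is the grip in N (left out, the last holds). Time passes only in rows, so rows that do not move let the fingers close. It gives the time, the measured TCP pose, the force, the opening and the grip force at its end, in the units of the state.
- telemetry.observe(): the state, without advancing time (a new reading comes with each control period).
- grab_frame(name): name is "scene" or "top"; returns the picture (400x640x3 uint8, red, green, blue); there is no depth.
- calibration(name): a dict with "fovy" (degrees; the focal length in pixels is half the picture's height over the tangent of half this angle, whatever the lens; pixels are square), "cx", "cy" (the principal point, pixels), "pose" (4x4, takes a point from camera to world coordinates). Camera axes: x right, y down, z forward; pixel columns grow to the right and rows downward; lengths in m; the calibration is good to about 2 mm. A picture is of the moment at which its call begins. calibration takes no time and is no camera call.
- bot.job_done(): hands the job in; it is judged then, once.
Trained networks look in the newest picture that a camera, given by its name, has taken for a name from the list of things; names that differ only in an ending like _2 or _b are one class to them, and where a whole thing is asked for, a point or a joint stands for the part that bears it (a point fixed in the world has none). Each returns a list of dicts, best first, with "score" (0 to 1); they miss things now and then, are a little off and sometimes report something else, mostly with a low value. They report only what shows in the picture. A call takes as long as a camera call. They do not tell look-alikes from the thing itself.
- outline_of(label, camera): "region" (400x640 bool, what is visible of it) and "rect" ([left, top, right, bottom] in pixels, round what is visible of it).
- landmark_of(label, camera): "xy" ([column, row] in pixels: a listed point, or the origin of a listed thing).
The state is a dict: "clock": time; "qpos": joint angles; "qd": joint speeds; "joint_efforts": joint torques, N m; "position": TCP position; "tool_rot": TCP orientation; "force": force on the tool from outside, world axes, zero at the start; "moment": the same for the moment, N m; "grip_width": finger opening in m; "finger_force": force on a finger pad.
Only numpy, scipy, OpenCV 4.12 (cv2) and the standard library are available. Lean on these libraries where they do the work, as an engineer would, in place of code of your own. Each camera call takes 0.05 s, during which the arm holds its last target. There are 200 camera calls.

## Working session

There is one attempt and no reset: what is moved stays moved. The work goes in short steps, Python scripts to look and compute and a shell command to move; the robot and the scene stay as the last step left them, time stands still between calls to the robot, and variables do not carry over. Pictures are saved under pics/ and viewed, at most 14 in all, crops included, and the job is handed in when it is done.

```bash
mkdir -p pics
cat > h.py <<'E'
import numpy as np, cv2
from workcell import telemetry, grab_frame, calibration, bot, outline_of, landmark_of
def shot(cam,name=None):
    im=grab_frame(cam)
    if name: cv2.imwrite(f'pics/{name}.png',cv2.cvtColor(im,cv2.COLOR_RGB2BGR))
    return im
def ray(cam,xy):
    c=calibration(cam);f=200/np.tan(np.radians(c['fovy'])/2);T=np.array(c['pose'])
    d=T[:3,:3]@np.array([(xy[0]-c['cx'])/f,(xy[1]-c['cy'])/f,1.]);return T[:3,3],d
def onz(cam,xy,z):
    o,d=ray(cam,xy);return o+d*(z-o[2])/d[2]
def proj(cam,p):
    c=calibration(cam);f=200/np.tan(np.radians(c['fovy'])/2);T=np.array(c['pose'])
    q=T[:3,:3].T@(np.array(p)-T[:3,3]);return q[:2]/q[2]*f+[c['cx'],c['cy']]
E
python3 - <<'E'
from h import *
s=telemetry.observe();print({k:np.round(v,3).tolist() for k,v in s.items()})
for c in ['scene','top']:
    shot(c,c+'0');k=calibration(c);print(c,k['fovy'],k['cx'],k['cy'],np.round(k['pose'],3).tolist())
for c,names in [('top',['blue_chip1_grip','orange_chip1_grip','bay1','bay2','bay3','tray_floor','tote_in','start_key_top','beaker','marker','vial']),('scene',['bay1','bay2','bay3','tote_in','start_key_top','blue_chip1_grip','orange_chip1_grip'])]:
    for n in names:
        print(c,n,[(np.round(r['xy'],1).tolist(),round(r['score'],2),np.round(onz(c,r['xy'],{'b':.012 if 'chip' in n else .035,'o':.011,'t':.004,'s':.03}.get(n[0],0)),3).tolist()) for r in landmark_of(n,c)])
E
```

```text
{'clock': 0.0, 'qpos': [-1.198, 0.522, -0.036, 1.6, 0.021, 1.021, -0.113], 'qd': [0.0, -0.002, -0.001, 0.001, 0.0, 0.002, 0.001], 'joint_efforts': [0.001, -92.713, 1.98, -36.993, 0.018, 0.008, 0.0], 'position': [0.268, 0.564, 0.231], 'tool_rot': [-3.14, 0.0, 2.699], 'force': [0.053, 0.498, 0.353], 'moment': [0.071, -0.047, -0.028], 'finger_force': 0.0, 'grip_width': 0.085}
scene 57.33494043067919 319.6397125974805 205.38845712731745 [[0.989, -0.106, 0.104, 0.353], [-0.149, -0.708, 0.69, -0.814], [0.0, -0.698, -0.716, 0.803], [0.0, 0.0, 0.0, 1.0]]
top 47.287449278494684 317.25185134758647 209.63991805334504 [[0.026, -0.985, 0.172, 0.241], [-1.0, -0.027, -0.003, -0.09], [0.008, -0.172, -0.985, 1.537], [0.0, 0.0, 0.0, 1.0]]
top blue_chip1_grip [([346.7, 203.9], 0.74, [0.529, -0.195, 0.012])]
top orange_chip1_grip []
top bay1 [([425.9, 209.9], 0.97, [0.512, -0.458, 0.035]), ([407.0, 206.3], 0.96, [0.523, -0.395, 0.035]), ([390.9, 206.7], 0.57, [0.52, -0.341, 0.035]), ([329.6, 201.8], 0.34, [0.531, -0.136, 0.035]), ([311.6, 203.3], 0.19, [0.524, -0.076, 0.035])]
top bay2 [([425.9, 209.9],
[... 1062 characters left out ...]
 [0.513, -0.34, 0.035])]
scene bay2 [([363.1, 300.9], 0.95, [0.519, -0.397, 0.035]), ([367.4, 324.8], 0.73, [0.515, -0.456, 0.035]), ([355.3, 280.5], 0.67, [0.513, -0.34, 0.035])]
scene bay3 [([363.1, 300.9], 0.95, [0.519, -0.397, 0.035]), ([367.4, 324.8], 0.73, [0.515, -0.456, 0.035]), ([355.3, 280.5], 0.67, [0.513, -0.34, 0.035])]
scene tote_in [([286.6, 309.9], 0.91, [0.34, -0.377, 0.004]), ([353.8, 242.3], 0.61, [0.542, -0.2, 0.004])]
scene start_key_top [([352.6, 262.1], 0.39, [0.519, -0.282, 0.03]), ([374.3, 221.8], 0.18, [0.609, -0.156, 0.03])]
scene blue_chip1_grip [([351.7, 242.0], 0.8, [0.534, -0.204, 0.012])]
scene orange_chip1_grip [([378.0, 236.4], 0.45, [0.611, -0.195, 0.011])]
```

Run:
```python
import cv2
a=cv2.imread('pics/top0.png')[140:290,270:480];cv2.imwrite('pics/top0c.png',cv2.resize(a,None,fx=3.8,fy=3.8,interpolation=2))
a=cv2.imread('pics/scene0.png')[180:370,230:470];cv2.imwrite('pics/scene0c.png',cv2.resize(a,None,fx=3.1,fy=3.1,interpolation=2))
```

```text
(no output)
```

View pics/top0c.png

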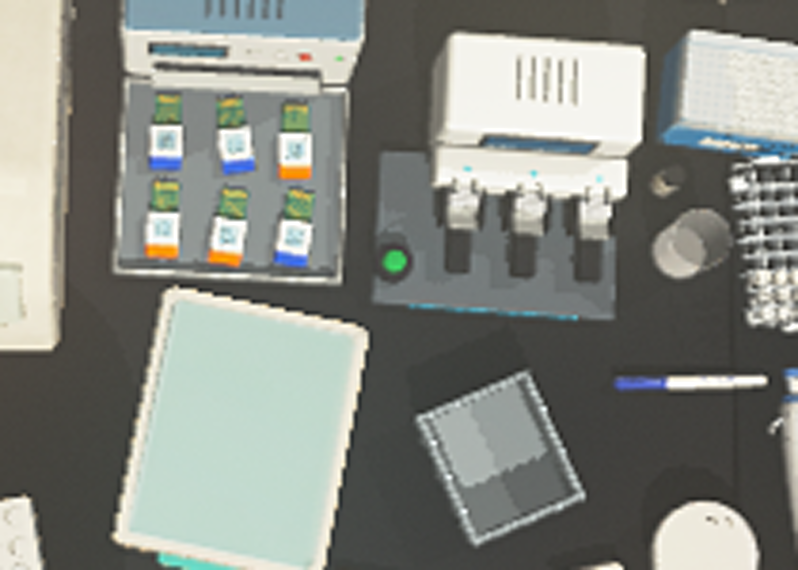

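View pics/scene0c.png

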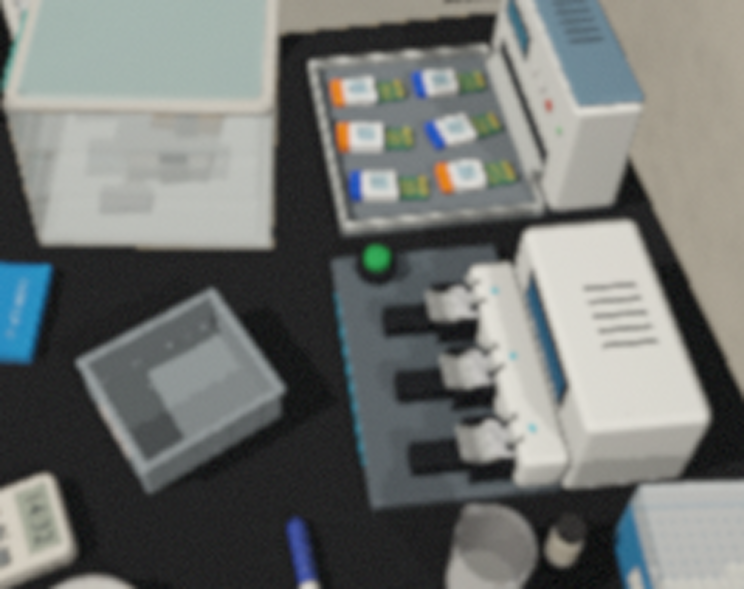

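```bash
cat >> h.py <<'E'
def chips(cam,im,poly=None):
    # body (white+band) and tongue (green) blobs inside the tray -> list of colour, xy, yaw
    hsv=cv2.cvtColor(im,cv2.COLOR_RGB2HSV).astype(int);H,S,V=hsv[...,0],hsv[...,1],hsv[...,2]
    m=np.zeros(H.shape,np.uint8)
    P=np.array([proj(cam,p) for p in [(.485,-.245,.012),(.485,-.065,.012),(.648,-.065,.012),(.648,-.245,.012)]] if poly is None else poly)
    cv2.fillConvexPoly(m,P.astype(np.int32),1)
    org=(S>110)&(V>120)&((H<20)|(H>165)); blu=(S>110)&(V>90)&(H>100)&(H<135); wh=(V>165)&(S<70)
    grn=(S>70)&(H>25)&(H<90)&(m>0)
    n,l,st,ce=cv2.connectedComponentsWithStats((((org|blu|wh)&(m>0))*255).astype(np.uint8));out=[]
    gy,gx=np.where(grn)
    for i in range(1,n):
        if st[i,4]<30: continue
        p=onz(cam,ce[i],.016); b=l==i
        d=np.hypot(gx-ce[i][0],gy-ce[i][1]);k=d<17
        g=onz(cam,(gx[k].mean(),gy[k].mean()),.011) if k.any() else p
        hue=np.median(H[b&(org|blu)]) if (b&(org|blu)).any() else -1
        out.append(('blue' if (b&blu).sum()>(b&org).sum() else 'orange',int(hue),int(st[i,4]),np.round(ce[i],1).tolist(),np.round(p[:2],4).tolist(),round(float(np.arctan2(g[1]-p[1],g[0]-p[0])),2)))
    return out
E
python3 - <<'E'
from h import *
for c in ['top','scene']:
    im=cv2.cvtColor(cv2.imread(f'pics/{c}0.png'),cv2.COLOR_BGR2RGB)
    for r in chips(c,im): print(c,*r)
    k=(np.abs(im[...,1].astype(int)-im[...,0])>60)&(im[...,1]>im[...,2]+30)&(im[...,0]<80)&(im[...,1]>110)
    ys,xs=np.where(k);print(c,'green',len(xs),xs.mean(),ys.mean(),onz(c,(xs.mean(),ys.mean()),.02))
E
R='[-0.048,-0.017,-0.014,0,0,0,0]'
python3 -m inch '[[0,0,-0.04,0,0,0,0],[-0.048,-0.017,-0.01,0,0,0,0],[-0.048,-0.017,-0.01,0,0,0,0],[-0.048,-0.017,-0.01,0,0,0,0],[-0.048,-0.017,-0.01,0,0,0,0]]'
python3 -m inch '[[-0.048,-0.017,-0.01,0,0,0,0],[-0.048,-0.017,-0.01,0,0,0,0],[-0.045,-0.017,0,0,0,0,0],[0,0,0,0,0,0.141,0],[0,0,0,0,0,0.141,0]]'
python3 -m inch '[[0,0,0,0,0,0.141,0],[0,0,0,0,0,0.141,0],[0,0,0,0,0,0.141,0],[0,0,0,0,0,0.141,0],[0,0,0,0,0,0.141,0]]'
python3 -m inch '[[0,0,0,0,0,0.141,0],[0,0,0,0,0,0,0]]'
```

```text
top orange -1 68 [313.2, 176.5] [0.621, -0.0782] -2.81
top blue 112 97 [331.7, 178.9] [0.6145, -0.1416] -2.36
top orange 16 107 [347.0, 180.5] [0.6101, -0.1942] -2.98
top orange 16 101 [312.2, 201.3] [0.5344, -0.0774] -0.08
top orange 16 105 [329.4, 203.0] [0.5303, -0.1357] -0.05
top blue 112 101 [346.8, 203.3] [0.5308, -0.1946] 0.08
top orange -1 61 [335.3, 212.0] [0.4998, -0.1562] 0.21
top green 358 369.98324022346367 293.02513966480444 [ 0.23364099 -0.27480865  0.02      ]
scene blue 112 93 [369.3, 206.2] [0.6141, -0.0813] -3.12
scene orange 13 119 [343.5, 209.0] [0.5354, -0.0813] 0.03
scene blue 111 122 [374.7, 221.8] [0.6144, -0.1444] 2.54
scene orange 14 141 [345.7, 223.5] [0.5306, -0.1387] 0.13
scene orange 13 138 [378.2, 235.9] [0.6107, -0.1971] 2.83
scene blue 112 147 [349.8, 239.4] [0.5302, -0.1975] 0.29
scene green 45 350.8666666666667 262.7111111111111 [ 0.51611925 -0.27679617  0.02      ]
clock: 1.5
position: [0.408, 0.4247, 0.3104]
tool_rot: [3.141, 0.0, 2.699]
force: [0.2, 0.4, 0.5]
grip_width: 0.0853
finger_force: 0.0
clock: 2.0
position: [0.511, 0.3207, 0.3291]
tool_rot: [3.142, 0.0, 2.408]
force: [-0.4, -0.3, 0.3]
grip_width: 0.0852
finger_force: 0.0
clock: 2.5
position: [0.5098, 0.3224, 0.3291]
tool_rot: [3.142, -0.0, 1.706]
force: [-0.5, 0.0, 0.9]
grip_width: 0.0852
finger_force: 0.0
clock: 2.7
position: [0.5097, 0.3225, 0.3291]
tool_rot: [3.142, 0.0, 1.568]
force: [-0.9, -0.4, 0.0]
grip_width: 0.0856
finger_force: 0.0
```

```bash
python3 -m inch '[[-0.048,0.003,0,0,0,0,0.5],[-0.048,0.003,0,0,0,0,0.5],[-0.048,0.003,0,0,0,0,0.5],[-0.048,0.003,0,0,0,0,0.5],[-0.048,0.003,0,0,0,0.142,0.5]]' >/dev/null
python3 -m inch '[[-0.048,0.003,0,0,0,0,0.5],[-0.048,0.003,0,0,0,0,0.5],[-0.048,0.003,0,0,0,0,0.5],[0,0,0,0,0,0.142,0.5],[0,0,0,0,0,0.142,0.5]]'
python3 -m inch '[[0,0,0,0,0,0.142,0.5],[0,0,0,0,0,0.142,0.5],[0,0,0,0,0,0.142,0.5],[0,0,0,0,0,0.142,0.5],[0,0,0,0,0,0.142,0.5]]'
python3 -m inch '[[0,0,0,0,0,0.142,0.5],[0,0,0,0,0,0.142,0.5],[0,0,0,0,0,0.142,0.5],[0,0,0,0,0,0,0.5],[0,0,0,0,0,0,0.5]]'
python3 - <<'E'
from h import *
for c in ['top','scene']:
    im=cv2.cvtColor(cv2.imread(f'pics/{c}0.png'),cv2.COLOR_BGR2RGB)
    hsv=cv2.cvtColor(im,cv2.COLOR_RGB2HSV).astype(int);H,S,V=hsv[...,0],hsv[...,1],hsv[...,2]
    ys,xs=np.where((S>70)&(H>25)&(H<90));w=np.array([onz(c,p,.011)[:2] for p in zip(xs,ys)])
    for col,p in [('B1',(.614,-.080)),('B2',(.6144,-.143)),('O3',(.6104,-.196)),('O1',(.535,-.079)),('O2',(.5305,-.137)),('B3',(.5305,-.196))]:
        d=w-p;k=(d[:,0]>.018)&(d[:,0]<.05)&(abs(d[:,1])<.022);g=d[k].mean(0)
        print(c,col,k.sum(),np.round(g,4),'yaw',round(np.arctan2(g[1],g[0]),3))
print(telemetry.observe()['qpos'])
E
```

```text
clock: 3.7
position: [0.5131, -0.0632, 0.3294]
tool_rot: [3.141, -0.0, 1.141]
force: [-0.7, 1.0, -0.2]
grip_width: 0.0427
finger_force: 0.0
clock: 4.2
position: [0.5133, -0.0615, 0.3292]
tool_rot: [3.142, -0.0, 0.434]
force: [0.6, -0.0, 0.3]
grip_width: 0.0426
finger_force: 0.0
clock: 4.7
position: [0.5133, -0.0613, 0.3291]
tool_rot: [3.141, 0.0, 0.016]
force: [0.3, 0.2, -0.6]
grip_width: 0.0427
finger_force: 0.0
top B1 38 [0.0372 0.0005] yaw 0.013
top B2 34 [0.035 0.007] yaw 0.196
top O3 40 [0.0344 0.0007] yaw 0.021
top O1 41 [0.0357 0.0011] yaw 0.032
top O2 38 [ 0.0348 -0.003 ] yaw -0.087
top B3 42 [ 0.0339 -0.0034] yaw -0.101
scene B1 28 [ 0.0392 -0.002 ] yaw -0.052
scene B2 34 [0.0383 0.0052] yaw 0.135
scene O3 44 [0.0382 0.0002] yaw 0.006
scene O1 33 [ 0.0387 -0.0013] yaw -0.032
scene O2 48 [ 0.0369 -0.0054] yaw -0.146
scene B3 51 [ 0.0369 -0.0057] yaw -0.152
[-0.58379746  0.31635652  0.76660227  1.77892732 -0.23941156  1.14222315
 -1.29630587]
```

```bash
python3 -m inch '[[0.005,0.045,0,0,0,0,0.57],[0.005,0.045,0,0,0,0,0.57],[0.005,0.045,0,0,0,0,0.57],[0,0,0,0,0,0.136,0.57],[0,0,0.04,0,0,0,0.57]]' >/dev/null
python3 -m inch '[[0,0,0.045,0,0,0,0.57],[0,0,0.045,0,0,0,0.57],[0,0,0.045,0,0,0,0.57],[0,0,0.04,0,0,0,0.57],[0,0,0.035,0,0,0,0.57]]'
python3 -m inch '[[0,0,0.02,0,0,0,0.57],[0,0,0,0,0,0,0.57],[0,0,0,0,0,0,0.57]]'
python3 - <<'E'
from h import *
a=shot('scene')[180:330,280:480];b=shot('top')[150:260,270:470]
cv2.imwrite('pics/v1.png',cv2.cvtColor(np.vstack([cv2.resize(x,(780,x.shape[0]*780//200*1),interpolation=2)[:] for x in (a[20:90],b[:70])]),4))
E
```

```text
clock: 5.7
position: [0.529, -0.196, 0.077]
tool_rot: [-3.141, 0.001, -0.121]
force: [1.6, -0.2, -0.8]
grip_width: 0.0367
finger_force: 0.0
clock: 6.0
position: [0.5296, -0.1967, 0.0597]
tool_rot: [-3.141, -0.0, -0.125]
force: [1.0, -0.9, 1.6]
grip_width: 0.0365
finger_force: 0.0
```

View pics/v1.png

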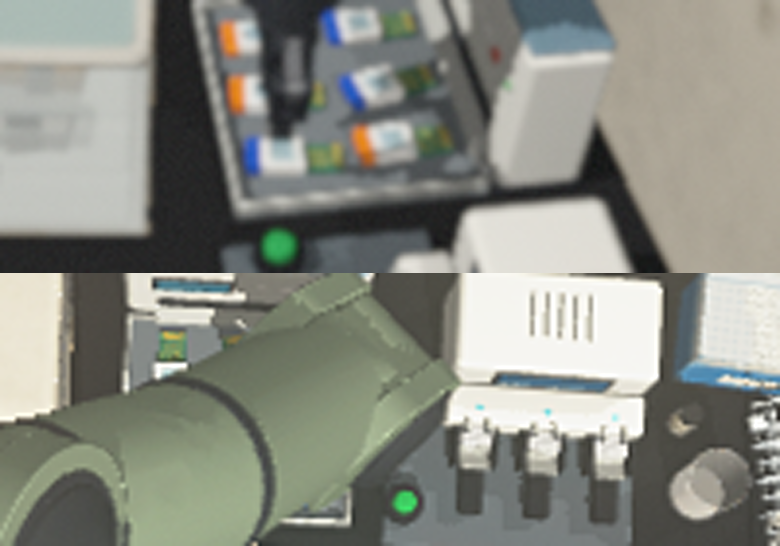

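The scene view (upper half) shows the fingers above the near-right blue chip, around (285,140) in the crop, lined up with it. The top view is blocked by the arm. I'll grasp now.

```bash
python3 -m inch '[[0,0,0.025,0,0,0,0.57],[0,0,0.018,0,0,0,0.57],[0,0,0.008,0,0,0,0.57],[0,0,0,0,0,0,0.57],[0,0,0,0,0,0,0.57]]' 60
python3 -m inch '[[0,0,0,0,0,0,0.9],[0,0,0,0,0,0,0.9],[0,0,0,0,0,0,0.9],[0,0,0,0,0,0,0.9],[0,0,0,0,0,0,0.9]]'
python3 -m inch '[[0,0,-0.03,0,0,0,0.9],[0,0,-0.045,0,0,0,0.9],[0,0,-0.045,0,0,0,0.9],[0,0,0,0,0,0,0.9],[0,0,0,0,0,0,0.9]]'
python3 - <<'E'
from h import *
a=shot('scene');b=cv2.resize(a[190:300,300:440],None,fx=5,fy=5,interpolation=2);cv2.imwrite('pics/v2.png',cv2.cvtColor(b,4))
for n in ['bay1','start_key_top','tote_in','blue_chip1_grip']:
  print(n,[(np.round(r['xy'],1).tolist(),round(r['score'],2),np.round(onz('scene',r['xy'],.035 if n!='tote_in' else .003),4).tolist()) for r in landmark_of(n,'scene')])
shot('top')
for n in ['bay1','start_key_top','tote_in']:
  print(n,[(np.round(r['xy'],1).tolist(),round(r['score'],2),np.round(onz('top',r['xy'],.035 if n!='tote_in' else .003),4).tolist()) for r in landmark_of(n,'top')])
E
```

```text
clock: 6.6
position: [0.53, -0.1966, 0.0091]
tool_rot: [3.141, -0.001, -0.127]
force: [-0.4, 0.4, 1.5]
grip_width: 0.0366
finger_force: 0.0
clock: 7.1
position: [0.5301, -0.1965, 0.0095]
tool_rot: [-3.142, -0.002, -0.127]
force: [-2.4, 1.0, 11.8]
grip_width: 0.0261
finger_force: 58.5
clock: 7.6
position: [0.5302, -0.1961, 0.1296]
tool_rot: [-3.141, -0.003, -0.127]
force: [-1.3, -0.3, -0.9]
grip_width: 0.0261
finger_force: 59.9
bay1 [([357.4, 281.7], 0.88, [0.5171, -0.3443, 0.035]), ([363.3, 301.1], 0.7, [0.5192, -0.3978, 0.035]), ([368.8, 322.9], 0.7, [0.5188, -0.4525, 0.035])]
start_key_top [([349.9, 262.5], 0.4, [0.5107, -0.2861, 0.035]), ([369.8, 206.3], 0.18, [0.6092, -0.0995, 0.035])]
tote_in [([287.4, 312.7], 0.95, [0.3408, -0.3837, 0.003])]
blue_chip1_grip [([351.4, 210.1], 0.53, [0.5528, -0.1066, 0.035])]
bay1 [([406.3, 205.8], 0.92, [0.5242, -0.3927, 0.035]), ([389.9, 205.4], 0.81, [0.5241, -0.3378, 0.035]), ([422.0, 209.7], 0.69, [0.5125, -0.4452, 0.035])]
start_key_top [([372.8, 208.8], 0.38, [0.5109, -0.2806, 0.035])]
tote_in [([398.7, 263.8], 0.87, [0.3323, -0.3723, 0.003])]
```

View pics/v2.png

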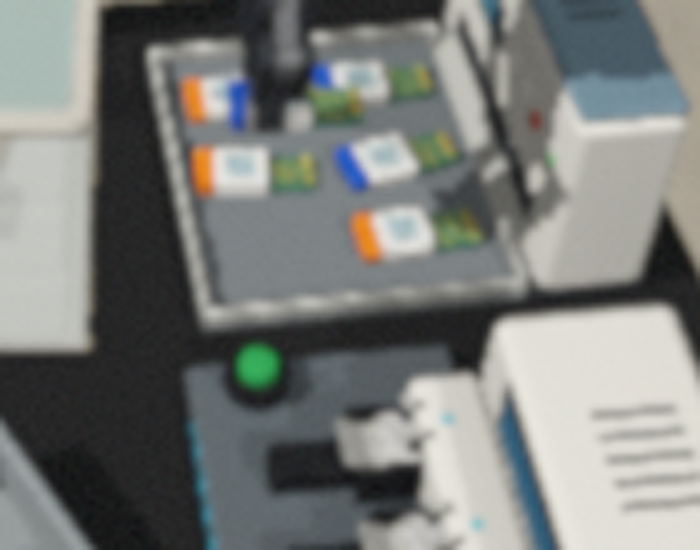

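The picture shows the blue chip held in the fingers, around (270,100), with its tongue pointing ahead; its place in the tray is empty. Next I'll measure the bays from the dark rests.

Run:
```python
from h import *
for c in ['top','scene']:
    im=cv2.imread(f'pics/{c}0.png');V=im.max(2).astype(int)
    P=np.array([proj(c,p) for p in [(.475,-.315,.03),(.54,-.315,.03),(.54,-.485,.03),(.475,-.485,.03)]])
    m=np.zeros(V.shape,np.uint8);cv2.fillConvexPoly(m,P.astype(np.int32),1)
    k=((V<48)&(m>0)).astype(np.uint8);n,l,st,ce=cv2.connectedComponentsWithStats(k)
    for i in range(1,n):
        if st[i,4]<20: continue
        ys,xs=np.where(l==i);w=np.array([onz(c,p,.03)[:2] for p in zip(xs,ys)])
        r=cv2.minAreaRect(np.float32(w*1000))
        print(c,st[i].tolist(),np.round(w.mean(0),4),w.min(0).round(3),w.max(0).round(3),np.round(r[0],1),np.round(r[1],1),round(r[2],1))
    # cyan marks
    b,g,rr=[im[...,i].astype(int) for i in range(3)]
    k=((b-rr>50)&(g-rr>40)).astype(np.uint8);n,l,st,ce=cv2.connectedComponentsWithStats(k)
    for i in range(1,n):
        p=onz(c,ce[i],.052)
        if st[i,4]<60 and .4<p[0]<.62 and -.52<p[1]<-.3: print(c,'cyan',st[i,4],ce[i].round(1),p[:2].round(4),'z.012',onz(c,ce[i],.012)[:2].round(4))
    # green key
    k=((g-rr>50)&(g-b>40)).astype(np.uint8);n,l,st,ce=cv2.connectedComponentsWithStats(k)
    for i in range(1,n):
        p=onz(c,ce[i],.02)
        if st[i,4]>8 and .45<p[0]<.55 and -.35<p[1]<-.24: print(c,'key',st[i,4],ce[i].round(1),p.round(4))
    # reader front edge / tote etc skipped
o1,d1=ray('top',(373.9,208.8));
print([ (r['xy'],r['score']) for r in landmark_of('bay1','top')][:0])
```

```text
top cyan 2 [392.5 184. ] [ 0.5937 -0.3437] z.012 [ 0.6033 -0.3506]
top cyan 2 [410.  185.5] [ 0.5903 -0.4022] z.012 [ 0.5997 -0.4106]
top cyan 1 [427. 187.] [ 0.5867 -0.4589] z.012 [ 0.5961 -0.4688]
top cyan 7 [381. 220.] [ 0.4712 -0.3056] z.012 [ 0.4774 -0.3114]
top cyan 10 [393.5 221. ] [ 0.469  -0.3468] z.012 [ 0.4751 -0.3537]
top cyan 9 [407. 222.] [ 0.4669 -0.3912] z.012 [ 0.473  -0.3994]
top cyan 6 [418.5 223. ] [ 0.4646 -0.4291] z.012 [ 0.4706 -0.4382]
top key 29 [373.4 208.3] [ 0.5155 -0.2845  0.02  ]
scene [354, 279, 14, 9, 113] [ 0.5239 -0.3461] [ 0.507 -0.358] [ 0.54  -0.333] [ 524.5 -345.9] [22.6 32.1] 81.5
scene [358, 299, 16, 11, 135] [ 0.5226 -0.4033] [ 0.505 -0.416] [ 0.54  -0.391] [ 522.5 -402.9] [23.8 35.2] 86.6
scene [362, 322, 19, 11, 159] [ 0.5198 -0.4606] [ 0.501 -0.472] [ 0.54  -0.448] [ 520.9 -460.3] [22.8 38.6] 88.0
scene cyan 4 [339.8 287. ] [ 0.4692 -0.3627] z.012 [ 0.4754 -0.3387]
scene cyan 4 [340.8 293. ] [ 0.4685 -0.3788] z.012 [ 0.4747 -0.3556]
scene cyan 1 [408. 297.] [ 0.6198 -0.412 ] z.012 [ 0.634  -0.3906]
scene cyan 4 [341.8 299. ] [ 0.4679 -0.3945] z.012 [ 0.474  -0.3721]
scene cyan 1 [409. 301.] [ 0.6188 -0.4223] z.012 [ 0.6329 -0.4014]
scene cyan 5 [342.6 304.8] [ 0.467  -0.4092] z.012 [ 0.473  -0.3876]
scene cyan 3 [344. 311.] [ 0.4671 -0.4247] z.012 [ 0.4732 -0.4039]
scene cyan 3 [345. 318.] [ 0.466  -0.4415] z.012 [ 0.472  -0.4217]
scene cyan 3 [346. 324.] [ 0.4654 -0.4556] z.012 [ 0.4714 -0.4365]
scene key 59 [351.1 262.5] [ 0.5168 -0.2763  0.02  ]
[]
```

```bash
python3 -m inch '[[0,0,0,0,0,-0.07,0.9],[0,0.044,0,0,0,0,0.9],[-0.006,0.0436,0,0,0,0,0.9],[-0.006,0.0436,0,0,0,0,0.9],[-0.006,0.0436,0,0,0,0,0.9]]'
python3 -m inch '[[-0.006,0.0436,0,0,0,0,0.9],[-0.006,0.0436,0,0,0,0,0.9],[0,0,0.04,0,0,0,0.9],[0,0,0.04,0,0,0,0.9],[0,0,0,0,0,0,0.9]]'
python3 - <<'E'
from h import *
s=telemetry.observe();p=s['position'];print(np.round(p,4),np.round(s['tool_rot'],3),s['grip_width'],np.round(s['force'],1))
y=-.057;d=np.array([.5152,-.457])-p[:2];print('to bay3 tool x,y',d@[np.cos(y),np.sin(y)],d@[np.sin(y),-np.cos(y)])
a=shot('scene');b=cv2.resize(a[260:370,300:440],None,fx=5,fy=5,interpolation=2);cv2.imwrite('pics/v3.png',cv2.cvtColor(b,4))
E
```

```text
clock: 8.6
position: [0.5009, -0.3714, 0.128]
tool_rot: [-3.142, 0.0, -0.057]
force: [-0.5, 0.2, -0.4]
grip_width: 0.0257
finger_force: 59.9
clock: 9.1
position: [0.4824, -0.4542, 0.0434]
tool_rot: [-3.137, 0.006, -0.058]
force: [-0.4, 1.4, -0.2]
grip_width: 0.0255
finger_force: 59.9
[ 0.4824 -0.4542  0.0434] [-3.137  0.006 -0.058] 0.025525612923495408 [-0.4  1.4 -0.2]
to bay3 tool x,y 0.03293299540158011 0.0008966891852480419
```

View pics/v3.png

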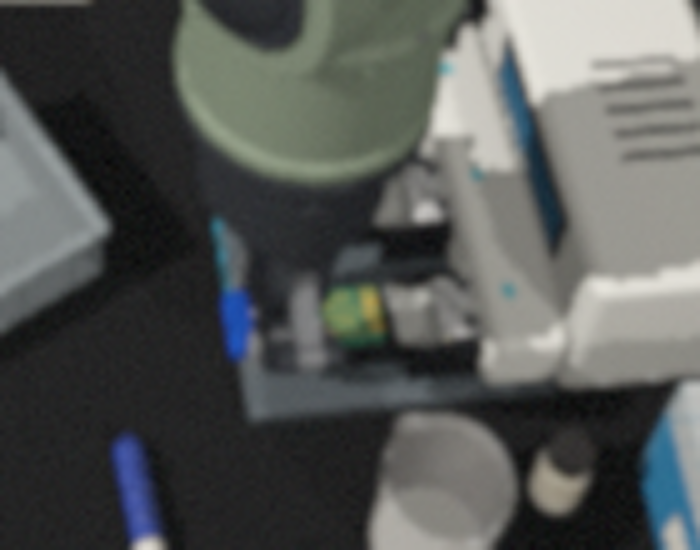

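The chip's gold edge, at (372,318), faces the right clip's mouth at (415,315) and is lined up with it. I'll lower and press in.

```bash
python3 -m inch '[[0,0.001,0.005,0,0,0,0.9],[0,0,0.004,0,0,0,0.9],[0,0,0,0,0,0,0.9]]'
python3 -m inch '[[0.004,0,0,0,0,0,0.9],[0.004,0,0,0,0,0,0.9],[0.004,0,0,0,0,0,0.9],[0,0,0,0,0,0,0.9]]'
python3 -m inch '[[0.003,0,0,0,0,0,0.9],[0.003,0,0,0,0,0,0.9],[0,0,0,0,0,0,0.9]]'
python3 -m inch '[[0.003,0,0,0,0,0,0.9],[0.003,0,0,0,0,0,0.9],[0,0,0,0,0,0,0.9]]'
```

```text
clock: 9.45
position: [0.485, -0.4573, 0.04]
tool_rot: [3.141, -0.001, -0.057]
force: [-0.9, -0.1, -0.3]
grip_width: 0.0258
finger_force: 59.9
clock: 9.85
position: [0.4896, -0.4581, 0.0382]
tool_rot: [-3.139, 0.011, -0.06]
force: [-36.6, 6.0, 9.7]
grip_width: 0.0259
finger_force: 60.9
clock: 10.15
position: [0.5019, -0.458, 0.0389]
tool_rot: [-3.141, 0.002, -0.057]
force: [-4.2, -0.9, -5.5]
grip_width: 0.0258
finger_force: 60.0
clock: 10.45
position: [0.509, -0.4583, 0.039]
tool_rot: [-3.141, -0.0, -0.057]
force: [-0.0, 0.6, -6.5]
grip_width: 0.0258
finger_force: 60.6
```

Run:
```python
from h import *
s=telemetry.observe();print(np.round(s['position'],4),np.round(s['force'],1),np.round(s['moment'],2))
a=shot('scene');b=cv2.resize(a[290:350,330:430],None,fx=8,fy=8,interpolation=2);cv2.imwrite('pics/v4.png',cv2.cvtColor(b,4))
```

```text
[ 0.509  -0.4583  0.039 ] [-0.   0.6 -6.5] [-0.02  0.33  0.  ]
```

View pics/v4.png

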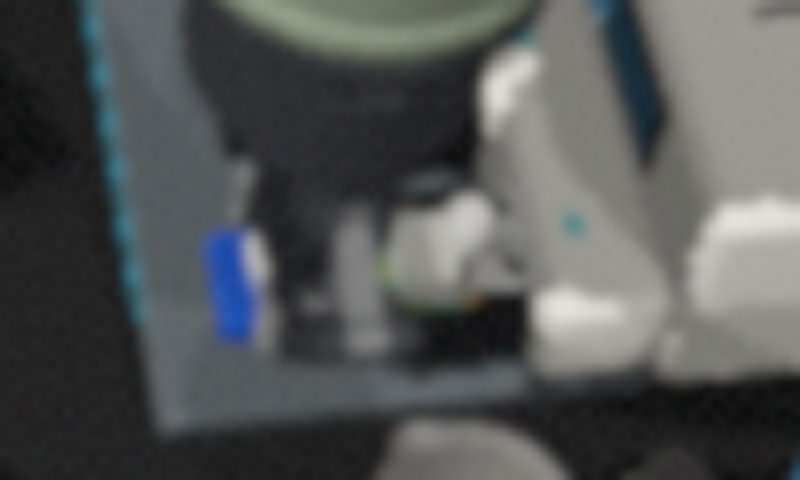

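The tongue is inside the right clip's mouth, with its gold edge at (480,298), but the chip is about 4 mm above the rest. I'll back off a little, lower it, and press on.

```bash
python3 -m inch '[[-0.008,0,0,0,0,0,0.9],[0,0,0.002,0,0,0,0.9],[0,0,0.002,0,0,0,0.9],[0,0,0,0,0,0,0.9]]'
python3 -m inch '[[0,0,0.001,0,0,0,0.9],[0,0,0,0,0,0,0.9],[0,0,0,0,0,0,0.9]]'
```

```text
clock: 10.9
position: [0.5001, -0.4582, 0.035]
tool_rot: [-3.142, 0.0, -0.058]
force: [-5.0, 1.3, -0.1]
grip_width: 0.0254
finger_force: 61.2
clock: 11.2
position: [0.5003, -0.4583, 0.0344]
tool_rot: [3.141, 0.0, -0.057]
force: [-6.5, 2.4, 2.1]
grip_width: 0.0256
finger_force: 61.5
```

```bash
python3 -m inch '[[0.003,-0.0015,0,0,0,0,0.9],[0.003,0,0,0,0,0,0.9],[0,0,0,0,0,0,0.9]]'
python3 -m inch '[[0.003,0,0,0,0,0,0.9],[0.003,0,0,0,0,0,0.9],[0,0,0,0,0,0,0.9]]'
python3 -m inch '[[0.003,0,0,0,0,0,0.9],[0,0,0,0,0,0,0.9],[0,0,0,0,0,0,0.9]]'
python3 -m inch '[[0.003,0,0,0,0,0,0.9],[0,0,0,0,0,0,0.9],[0,0,0,0,0,0,0.9]]'
```

```text
clock: 11.5
position: [0.5072, -0.4573, 0.0345]
tool_rot: [3.141, -0.001, -0.057]
force: [-1.0, -0.2, 0.9]
grip_width: 0.0256
finger_force: 61.3
clock: 11.8
position: [0.5133, -0.4574, 0.0343]
tool_rot: [3.141, -0.001, -0.057]
force: [0.5, -0.4, 1.5]
grip_width: 0.0259
finger_force: 61.4
clock: 12.1
position: [0.5164, -0.4574, 0.0343]
tool_rot: [3.141, -0.001, -0.057]
force: [4.0, -0.7, 0.7]
grip_width: 0.0257
finger_force: 61.3
clock: 12.4
position: [0.5171, -0.4576, 0.0339]
tool_rot: [-3.141, 0.002, -0.058]
force: [-6.4, 1.6, 4.9]
grip_width: 0.0254
finger_force: 61.7
```

```bash
python3 -m inch '[[0.003,0,0,0,0,0,0.9],[0,0,0,0,0,0,0.9],[0,0,0,0,0,0,0.9]]'
python3 -m inch '[[-0.002,0,0,0,0,0,0.9],[0,0,0,0,0,0,0.55],[0,0,0,0,0,0,0.55],[0,0,0,0,0,0,0.55],[0,0,0,0,0,0,0.55]]'
python3 -m inch '[[0,0,-0.04,0,0,0,0.55],[0,0,-0.05,0,0,0,0.55],[-0.04,0,-0.03,0,0,0,0.55],[-0.03,0,0,0,0,0,0.55],[0,0,0,0,0,0,0.55]]'
python3 - <<'E'
from h import *
a=shot('scene');b=cv2.resize(a[270:350,330:430],None,fx=7,fy=7,interpolation=2);cv2.imwrite('pics/v5.png',cv2.cvtColor(b,4))
E
```

```text
clock: 12.7
position: [0.5173, -0.4577, 0.0336]
tool_rot: [-3.139, 0.007, -0.059]
force: [-22.1, 6.2, 12.1]
grip_width: 0.0257
finger_force: 62.6
clock: 13.2
position: [0.5197, -0.4576, 0.0341]
tool_rot: [3.142, -0.0, -0.057]
force: [-0.4, 0.1, 0.0]
grip_width: 0.0385
finger_force: 0.0
clock: 13.7
position: [0.4461, -0.4546, 0.1557]
tool_rot: [3.141, -0.0, -0.061]
force: [0.0, -0.3, -0.1]
grip_width: 0.0384
finger_force: 0.0
```

View pics/v5.png

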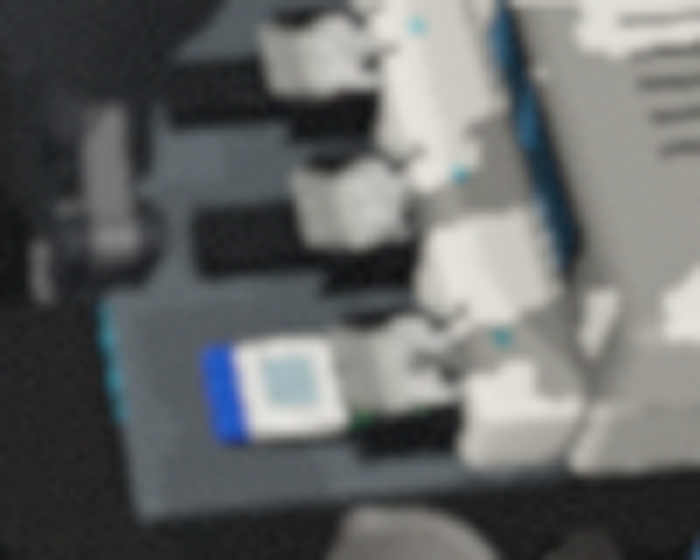

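```bash
python3 -m inch '[[0,0,0,0,0,-0.073,0.57],[0.028,-0.0428,0,0,0,0,0.57],[0.028,-0.0428,0,0,0,0,0.57],[0.028,-0.0428,0,0,0,0,0.57],[0.028,-0.0428,0,0,0,0,0.57]]' >/dev/null
python3 -m inch '[[0.028,-0.0428,0,0,0,0,0.57],[0.027,-0.0428,0,0,0,0,0.57],[0,0,0.04,0,0,0,0.57],[0,0,0.04,0,0,0,0.57],[0,0,0.02,0,0,0,0.57]]' >/dev/null
python3 -m inch '[[0,0,0,0,0,0,0.57],[0,0,0,0,0,0,0.57],[0,0,0,0,0,0,0.57]]'
python3 - <<'E'
from h import *
print('inserted body centre',onz('scene',(369.3,326),.040).round(4))
s=telemetry.observe();p=s['position'];print(p)
im=shot('scene')
for r in chips('scene',im): print(*r)
for n in ['bay1']:
  print([(np.round(r['xy'],1).tolist(),round(r['score'],2),np.round(onz('scene',r['xy'],.035),4).tolist()) for r in landmark_of(n,'scene')])
for r in outline_of('blue_chip1_grip','scene'): print(np.round(r['rect']),r['score'])
E
```

```text
clock: 15.05
position: [0.6101, -0.1999, 0.0555]
tool_rot: [3.141, -0.002, 0.016]
force: [-0.6, -0.3, 0.8]
grip_width: 0.0364
finger_force: 0.0
inserted body centre [ 0.5171 -0.4621  0.04  ]
[ 0.61011564 -0.19990641  0.05551028]
blue 112 71 [367.7, 206.5] [0.6091, -0.0819] -3.01
orange 13 101 [343.1, 209.0] [0.5343, -0.081] 0.01
orange 14 36 [339.6, 223.5] [0.5134, -0.136] -0.12
orange -1 92 [347.4, 223.9] [0.5351, -0.1407] 0.34
blue 111 74 [372.2, 222.7] [0.6064, -0.1466] 3.01
orange 13 117 [377.4, 236.8] [0.6079, -0.1996] 0.14
[([361.9, 302.1], 0.93, [0.5154, -0.3999, 0.035]), ([365.7, 324.6], 0.73, [0.511, -0.4554, 0.035]), ([358.5, 280.3], 0.59, [0.5206, -0.3409, 0.035])]
[356. 319. 379. 331.] 0.83
```

```bash
python3 -m inch '[[0,-0.004,0,0,0,0,0.57],[0,0,0.025,0,0,0,0.57],[0,0,0.015,0,0,0,0.57],[0,0,0.006,0,0,0,0.57],[0,0,0,0,0,0,0.57]]'
python3 -m inch '[[0,0,0,0,0,0,0.9],[0,0,0,0,0,0,0.9],[0,0,0,0,0,0,0.9],[0,0,0,0,0,0,0.9],[0,0,0,0,0,0,0.9]]'
python3 -m inch '[[0,0,-0.03,0,0,0,0.9],[0,0,-0.045,0,0,0,0.9],[0,0,-0.045,0,0,0,0.9],[0,0,0,0,0,0,0.9],[0,0,0,0,0,0,0.9]]'
python3 - <<'E'
from h import *
im=shot('scene')
for r in outline_of('tote_in','scene')[:1]:
    w=np.array([onz('scene',(x,y),.042)[:2] for y,x in zip(*np.where(r['region']))]);R=cv2.minAreaRect(np.float32(w*1000));print(R,r['rect'])
print([(np.round(r['xy'],1),r['score'],onz('scene',r['xy'],.003).round(4)) for r in landmark_of('tote_in','scene')])
shot('top')
print([(np.round(r['xy'],1),r['score'],onz('top',r['xy'],.003).round(4)) for r in landmark_of('tote_in','top')])
for r in outline_of('tote_in','top')[:1]:
    w=np.array([onz('top',(x,y),.042)[:2] for y,x in zip(*np.where(r['region']))]);R=cv2.minAreaRect(np.float32(w*1000));print(R,r['rect'])
E
```

```text
clock: 15.7
position: [0.6087, -0.1956, 0.0074]
tool_rot: [-3.141, 0.001, 0.016]
force: [-0.0, -1.1, 0.4]
grip_width: 0.0368
finger_force: 0.0
clock: 16.2
position: [0.6095, -0.1958, 0.0087]
tool_rot: [3.141, -0.001, 0.016]
force: [-0.5, 0.8, 6.4]
grip_width: 0.0259
finger_force: 59.7
clock: 16.7
position: [0.6096, -0.1954, 0.1291]
tool_rot: [-3.142, -0.002, 0.016]
force: [-0.6, 0.4, -1.0]
grip_width: 0.0259
finger_force: 59.1
((343.99786376953125, -427.0154113769531), (123.40367889404297, 120.38179016113281), 23.41323471069336) [253.3, 290.7, 322.8, 357.0]
[(array([289.1, 326.4]), 0.97, array([ 0.3417, -0.4185,  0.003 ]))]
[(array([415.7, 263.8]), 0.8, array([ 0.3338, -0.4293,  0.003 ]))]
```

The tote has been knocked about 45 mm to the right and is now near (0.339, −0.423). I'll carry the first spare there.

```bash
python3 -m inch '[[-0.0206,0.0385,0,0,0,0,0.9],[-0.0206,0.0385,0,0,0,0,0.9],[-0.0206,0.0385,0,0,0,0,0.9],[-0.0206,0.0385,0,0,0,0,0.9],[-0.041,0.015,0,0,0,0,0.9]]' >/dev/null
python3 -m inch '[[-0.041,0.015,0,0,0,0,0.9],[-0.041,0.015,0,0,0,0,0.9],[-0.041,0.015,0,0,0,0,0.9],[-0.041,0.015,0,0,0,0,0.9],[0,0,0,0,0,-0.131,0.9]]' >/dev/null
python3 -m inch '[[0,0,0,0,0,-0.131,0.9],[0,0,0,0,0,-0.131,0.9],[0,0,0.03,0,0,0,0.9],[0,0,0,0,0,0,0.9],[0,0,0,0,0,0,0.9]]'
python3 - <<'E'
from h import *
im=shot('scene');b=cv2.resize(im[250:370,210:350],None,fx=5,fy=5,interpolation=2);cv2.imwrite('pics/v6.png',cv2.cvtColor(b,4))
E
```

```text
clock: 18.5
position: [0.3249, -0.4291, 0.098]
tool_rot: [-3.14, 0.001, 0.408]
force: [0.7, 0.3, 0.7]
grip_width: 0.0263
finger_force: 59.2
```

View pics/v6.png

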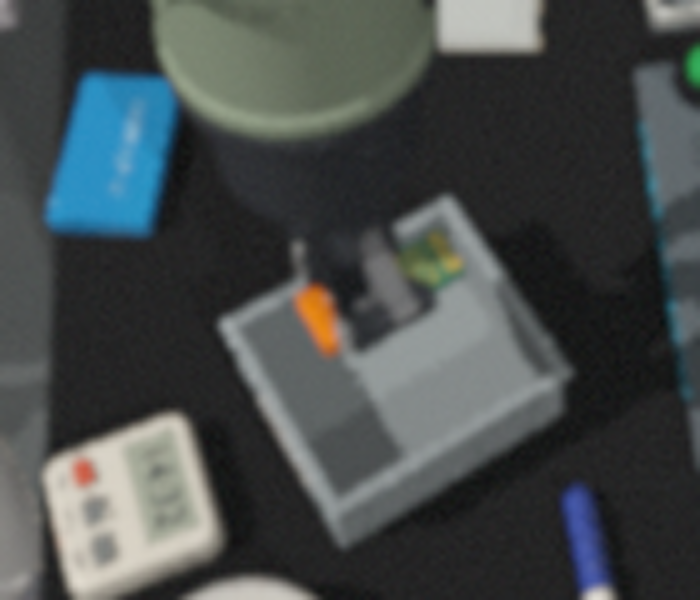

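The scene view shows the tote with rim corners at about (450,200), (570,375), (345,545) and (225,325) in the crop, and the chip held above it. I'll compute the rim centre and yaw from these corners.

Run:
```python
from h import *
c=[onz('scene',(x/5+210,y/5+250),.042)[:2] for x,y in [(450,200),(570,375),(345,545),(225,325)]]
c=np.array(c);print(c.round(4),c.mean(0).round(4));
for i in range(4):
    d=c[(i+1)%4]-c[i];print(np.hypot(*d).round(4),np.arctan2(d[1],d[0]).round(3))
```

```text
[[ 0.3761 -0.3508]
 [ 0.4185 -0.4459]
 [ 0.3152 -0.5055]
 [ 0.2689 -0.3994]] [ 0.3447 -0.4254]
0.1042 -1.151
0.1192 -2.619
0.1157 1.982
0.1177 0.426
```

```bash
python3 -m inch '[[0.004,0.002,0.03,0,0,0,0.9],[0,0,0.025,0,0,0,0.9],[0,0,0.013,0,0,0,0.9],[0,0,0,0,0,0,0.9],[0,0,0,0,0,0,0.9]]'
python3 -m inch '[[0,0,0,0,0,0,0.55],[0,0,0,0,0,0,0.55],[0,0,0,0,0,0,0.55],[0,0,-0.04,0,0,0,0.55],[0,0,-0.05,0,0,0,0.55]]'
python3 -m inch '[[0,0,-0.03,0,0,0,0.57],[0,0,0,0,0,0.13,0.57],[0,0,0,0,0,0.13,0.57],[0,0,0,0,0,0,0.57],[0,0,0,0,0,0,0.57]]'
python3 - <<'E'
from h import *
s=telemetry.observe();p=s['position'];y=s['tool_rot'][2];print(p,y)
im=shot('scene')
for r in chips('scene',im): print(*r)
d=np.array([.6145,-.142])-p[:2];print(d@[np.cos(y),np.sin(y)],d@[np.sin(y),-np.cos(y)])
for r in outline_of('orange_chip1_grip','scene'): print(np.round(r['rect']),r['score'])
E
```

```text
clock: 19.05
position: [0.3299, -0.4299, 0.0311]
tool_rot: [3.141, -0.0, 0.408]
force: [-0.7, 0.3, -0.2]
grip_width: 0.0266
finger_force: 59.2
clock: 19.55
position: [0.3289, -0.4286, 0.1201]
tool_rot: [-3.138, 0.002, 0.408]
force: [1.7, -0.8, 1.5]
grip_width: 0.0382
finger_force: 0.0
clock: 20.05
position: [0.3299, -0.4293, 0.1501]
tool_rot: [3.142, 0.0, 0.153]
force: [0.0, -0.3, -0.3]
grip_width: 0.0364
finger_force: 0.0
[ 0.32990009 -0.42926512  0.15014998] 0.1528848800657412
blue 112 98 [369.3, 206.2] [0.6141, -0.0813] -3.11
orange 13 121 [343.6, 209.0] [0.5357, -0.0813] 0.02
blue 111 123 [374.7, 221.7] [0.6143, -0.1442] 2.56
orange 14 142 [345.8, 223.5] [0.5309, -0.1386] 0.19
0.32502789840628327 -0.2405727030696329
[280. 317. 306. 341.] 0.72
[257. 291. 322. 359.] 0.71
```

```bash
python3 -m inch '[[0.042,-0.0095,0,0,0,0,0.57],[0.042,-0.0095,0,0,0,0,0.57],[0.042,-0.0095,0,0,0,0,0.57],[0.042,-0.0095,0,0,0,0,0.57],[0.042,-0.0095,0,0,0,0,0.57]]' >/dev/null
python3 -m inch '[[0.0231,-0.0386,0,0,0,0,0.57],[0.0231,-0.0386,0,0,0,0,0.57],[0.0231,-0.0386,0,0,0,0,0.57],[0.0231,-0.0386,0,0,0,0,0.57],[0.0231,-0.0386,0,0,0,0,0.57]]' >/dev/null
python3 -m inch '[[0,0,0.045,0,0,0,0.57],[0,0,0.045,0,0,0,0.57],[0,0,0,0,0,0,0.57],[0,0,0,0,0,0,0.57],[0,0,0,0,0,0,0.57]]'
```

```text
clock: 21.65
position: [0.6171, -0.1443, 0.0624]
tool_rot: [3.141, -0.002, 0.149]
force: [-0.2, -0.3, 0.2]
grip_width: 0.0368
finger_force: 0.0
```

```bash
python3 -m inch '[[-0.002,-0.0026,0.02,0,0,0,0.57],[0,0,0.018,0,0,0,0.57],[0,0,0.01,0,0,0,0.57],[0,0,0.005,0,0,0,0.57],[0,0,0,0,0,0,0.57]]'
python3 -m inch '[[0,0,0,0,0,0,0.9],[0,0,0,0,0,0,0.9],[0,0,0,0,0,0,0.9],[0,0,0,0,0,0,0.9],[0,0,0,0,0,0,0.9]]'
python3 -m inch '[[0,0,-0.03,0,0,0,0.9],[0,0,-0.045,0,0,0,0.9],[0,0,-0.045,0,0,0,0.9],[0,0,0,0,0,0,0.9],[0,0,0,0,0,0,0.9]]'
python3 - <<'E'
from h import *
s=telemetry.observe();p=s['position'];print(p,s['tool_rot'])
y=-.057;d=np.array([.5195,-.3995])-.031*np.array([np.cos(y),np.sin(y)])-p[:2];print(d@[np.cos(y),np.sin(y)],d@[np.sin(y),-np.cos(y)])
im=shot('scene','s2')
for r in chips('scene',im): print(*r)
E
```

```text
clock: 22.15
position: [0.6137, -0.1413, 0.0069]
tool_rot: [-3.142, 0.0, 0.149]
force: [-0.2, -0.1, 0.4]
grip_width: 0.0367
finger_force: 0.0
clock: 22.65
position: [0.6142, -0.1412, 0.0078]
tool_rot: [3.141, -0.001, 0.149]
force: [-1.1, 0.5, 7.2]
grip_width: 0.0262
finger_force: 59.7
clock: 23.15
position: [0.6142, -0.1408, 0.1282]
tool_rot: [3.141, -0.002, 0.149]
force: [-1.4, 0.8, -1.8]
grip_width: 0.0261
finger_force: 59.2
[ 0.6142079  -0.14080065  0.12816024] [ 3.14148145e+00 -1.90254201e-03  1.49092604e-01]
-0.11081620472833717 0.26367463149191533
blue 112 97 [369.4, 206.2] [0.6145, -0.0815] -3.13
orange 13 122 [343.6, 209.1] [0.5356, -0.0815] 0.03
orange 14 142 [345.8, 223.5] [0.5309, -0.1386] 0.18
```

```bash
python3 -m inch '[[0,0,0,0,0,0.103,0.9],[0,0,0,0,0,0.103,0.9],[-0.0185,0.044,0,0,0,0,0.9],[-0.0185,0.044,0,0,0,0,0.9],[-0.0185,0.044,0,0,0,0,0.9]]' >/dev/null
python3 -m inch '[[-0.0185,0.044,0,0,0,0,0.9],[-0.0185,0.044,0,0,0,0,0.9],[-0.0185,0.0437,0,0,0,0,0.9],[0,0,0.04,0,0,0,0.9],[0,0,0.04,0,0,0,0.9]]' >/dev/null
python3 -m inch '[[0,0,0,0,0,0,0.9],[0,0,0,0,0,0,0.9],[0,0,0,0,0,0,0.9]]'
```

```text
clock: 24.5
position: [0.4885, -0.3984, 0.0487]
tool_rot: [3.14, -0.001, -0.057]
force: [0.4, 0.0, -0.5]
grip_width: 0.0261
finger_force: 59.2
```

```bash
python3 -m inch '[[0,0,0.008,0,0,0,0.9],[0,0,0.005,0,0,0,0.9],[0,0,0.002,0,0,0,0.9],[0,0,0,0,0,0,0.9],[0,0,0,0,0,0,0.9]]'
python3 -m inch '[[0.004,0,0,0,0,0,0.9],[0.004,0,0,0,0,0,0.9],[0,0,0,0,0,0,0.9]]'
```

```text
clock: 25.0
position: [0.4878, -0.398, 0.0323]
tool_rot: [3.141, -0.0, -0.057]
force: [-0.6, -0.7, 0.7]
grip_width: 0.026
finger_force: 59.3
clock: 25.3
position: [0.4966, -0.3983, 0.0321]
tool_rot: [3.141, -0.0, -0.057]
force: [-0.6, 0.5, -0.6]
grip_width: 0.026
finger_force: 59.3
```

```bash
python3 -m inch '[[0.004,0,0,0,0,0,0.9],[0.003,0,0,0,0,0,0.9],[0,0,0,0,0,0,0.9]]'
python3 -m inch '[[0.003,0,0,0,0,0,0.9],[0.003,0,0,0,0,0,0.9],[0,0,0,0,0,0,0.9]]'
python3 -m inch '[[0.003,0,0,0,0,0,0.9],[0.003,0,0,0,0,0,0.9],[0,0,0,0,0,0,0.9]]'
python3 -m inch '[[0.002,0,0,0,0,0,0.9],[0,0,0,0,0,0,0.9],[0,0,0,0,0,0,0.9]]'
```

```text
clock: 25.6
position: [0.5029, -0.3988, 0.032]
tool_rot: [-3.142, 0.0, -0.057]
force: [-0.3, 0.5, -0.7]
grip_width: 0.0262
finger_force: 59.2
clock: 25.9
position: [0.5093, -0.3991, 0.0321]
tool_rot: [3.141, -0.0, -0.057]
force: [1.3, -0.7, -1.8]
grip_width: 0.0263
finger_force: 59.1
clock: 26.2
position: [0.5155, -0.3994, 0.0321]
tool_rot: [3.141, -0.001, -0.057]
force: [1.3, 0.2, -2.9]
grip_width: 0.026
finger_force: 59.1
clock: 26.5
position: [0.5174, -0.3996, 0.0322]
tool_rot: [3.141, -0.001, -0.057]
force: [3.0, -1.0, -2.3]
grip_width: 0.0258
finger_force: 59.1
```

```bash
python3 -m inch '[[0.003,0,0,0,0,0,0.9],[0,0,0,0,0,0,0.9],[0,0,0,0,0,0,0.9]]'
python3 -m inch '[[0.003,0,0,0,0,0,0.9],[0,0,0,0,0,0,0.9],[0,0,0,0,0,0,0.9]]'
```

```text
clock: 26.8
position: [0.5179, -0.3997, 0.0319]
tool_rot: [-3.141, 0.003, -0.058]
force: [-9.5, 2.4, 2.8]
grip_width: 0.0261
finger_force: 59.7
clock: 27.1
position: [0.5181, -0.3997, 0.0318]
tool_rot: [-3.139, 0.007, -0.059]
force: [-26.6, 6.8, 14.7]
grip_width: 0.026
finger_force: 61.1
```

```bash
python3 -m inch '[[-0.005,0,0,0,0,0,0.9],[0,0,0,0,0,0,0.55],[0,0,0,0,0,0,0.55],[0,0,0,0,0,0,0.55],[0,0,0,0,0,0,0.55]]'
python3 -m inch '[[0,0,-0.04,0,0,0,0.6],[0,0,-0.05,0,0,0,0.6],[0,0,-0.03,0,0,0,0.6],[0,0,0,0,0,0,0.6],[0,0,0,0,0,0,0.6]]'
python3 - <<'E'
from h import *
a=cv2.imread('pics/top0.png').max(2)
for r in (178,191,202): print(r,a[r,298:320].tolist(), onz('top',(298,r),.017)[1].round(4),onz('top',(319,r),.017)[1].round(4),'R',a[r,350:366].tolist(),onz('top',(350,r),.017)[1].round(4))
im=shot('scene');x,y=im.shape[:2]
b=cv2.resize(im[270:350,330:430],None,fx=7,fy=7,interpolation=2);cv2.imwrite('pics/v7.png',cv2.cvtColor(b,4))
E
```

```text
clock: 27.6
position: [0.518, -0.3996, 0.0321]
tool_rot: [3.142, -0.0, -0.057]
force: [-0.3, 0.4, 0.4]
grip_width: 0.0385
finger_force: 0.0
clock: 28.1
position: [0.5181, -0.3995, 0.1525]
tool_rot: [3.141, -0.001, -0.057]
force: [-0.2, 0.1, -1.1]
grip_width: 0.0342
finger_force: 0.0
178 [81, 80, 72, 138, 225, 131, 135, 136, 136, 137, 122, 161, 245, 214, 188, 179, 204, 198, 235, 245, 126, 135] -0.0265 -0.0982 R [244, 252, 143, 149, 150, 149, 146, 135, 135, 140, 144, 84, 73, 75, 75, 75] -0.2042
191 [82, 76, 108, 163, 137, 152, 151, 152, 152, 152, 149, 135, 142, 166, 162, 161, 158, 149, 162, 149, 152, 150] -0.028 -0.0994 R [217, 177, 177, 150, 151, 147, 135, 136, 123, 158, 244, 62, 73, 74, 75, 75] -0.2049
202 [79, 80, 126, 185, 151, 150, 152, 149, 136, 127, 191, 252, 244, 242, 245, 238, 240, 246, 252, 122, 150, 151] -0.0293 -0.1004 R [247, 238, 144, 149, 150, 148, 135, 137, 134, 128, 124, 71, 73, 73, 73, 73] -0.2054
```

View pics/v7.png

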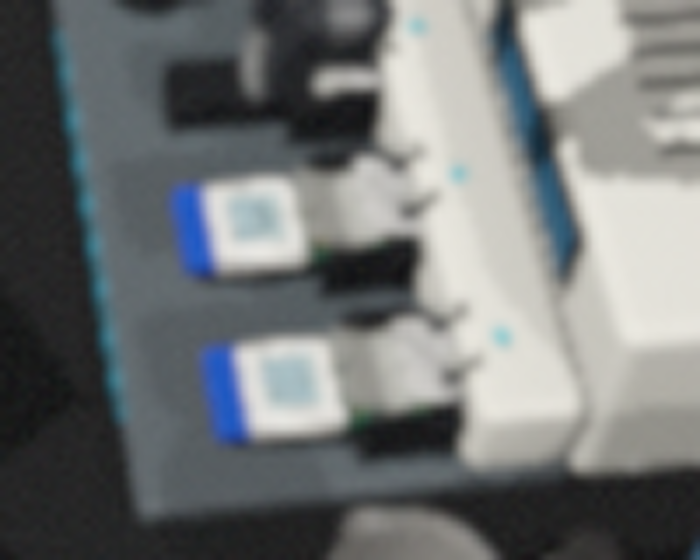

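Both blue chips lie flat and equally deep in the middle and right clips: bodies at (240,225) and (275,390) in the crop. Next is the third blue chip.

```bash
python3 -m inch '[[0,0,0,0,0,-0.037,0.58],[0.0128,-0.0459,0,0,0,0,0.58],[0.0128,-0.0459,0,0,0,0,0.58],[0.0128,-0.0459,0,0,0,0,0.58],[0.0128,-0.0459,0,0,0,0,0.58]]' >/dev/null
python3 -m inch '[[0.0128,-0.0459,0,0,0,0,0.58],[0.0128,-0.0459,0,0,0,0,0.58],[0.0128,-0.0459,0,0,0,0,0.58],[0,0,0.045,0,0,0,0.58],[0,0,0.04,0,0,0,0.58]]' >/dev/null
python3 -m inch '[[0,0,0,0,0,0,0.58],[0,0,0,0,0,0,0.58],[0,0,0,0,0,0,0.58],[0,0,0,0,0,0,0.58]]'
```

```text
clock: 29.55
position: [0.6147, -0.0806, 0.0688]
tool_rot: [-3.142, -0.002, -0.021]
force: [0.7, -1.3, -0.6]
grip_width: 0.0357
finger_force: 0.0
```

```bash
python3 -m inch '[[0,-0.001,0.03,0,0,0,0.58],[0,0,0.018,0,0,0,0.58],[0,0,0.01,0,0,0,0.58],[0,0,0.002,0,0,0,0.58],[0,0,0,0,0,0,0.58]]'
python3 -m inch '[[0,0,0,0,0,0,0.9],[0,0,0,0,0,0,0.9],[0,0,0,0,0,0,0.9],[0,0,0,0,0,0,0.9],[0,0,0,0,0,0,0.9]]'
python3 -m inch '[[0,0,-0.03,0,0,0,0.9],[0,0,-0.045,0,0,0,0.9],[0,0,-0.045,0,0,0,0.9],[0,0,0,0,0,0,0.9],[0,0,0,0,0,0,0.9]]'
python3 - <<'E'
from h import *
s=telemetry.observe();p=s['position'];print(p,s['tool_rot'])
y=-.057;d=np.array([.5215,-.3418])-.031*np.array([np.cos(y),np.sin(y)])-p[:2];print(d@[np.cos(y),np.sin(y)],d@[np.sin(y),-np.cos(y)])
im=shot('scene')
for r in chips('scene',im): print(*r)
E
```

```text
clock: 30.05
position: [0.614, -0.0796, 0.0075]
tool_rot: [3.141, -0.0, -0.021]
force: [-0.6, 0.1, 0.5]
grip_width: 0.0359
finger_force: 0.0
clock: 30.55
position: [0.6144, -0.0795, 0.0082]
tool_rot: [3.141, -0.001, -0.02]
force: [-1.5, -0.1, 6.6]
grip_width: 0.0261
finger_force: 59.7
clock: 31.05
position: [0.6145, -0.079, 0.1285]
tool_rot: [-3.141, -0.002, -0.02]
force: [0.3, 0.2, -1.1]
grip_width: 0.0257
finger_force: 59.1
[ 0.61447313 -0.07895721  0.12846879] [-3.14113950e+00 -2.34703321e-03 -1.98365542e-02]
-0.10884820676909654 0.2677125142958716
orange 13 121 [343.6, 209.0] [0.5358, -0.0814] 0.02
orange 14 142 [345.8, 223.5] [0.5309, -0.1386] 0.18
```

```bash
python3 -m inch '[[0,0,0,0,0,0.037,0.9],[0,0.0446,0,0,0,0,0.9],[-0.0181,0.0446,0,0,0,0,0.9],[-0.0181,0.0446,0,0,0,0,0.9],[-0.0181,0.0446,0,0,0,0,0.9]]' >/dev/null
python3 -m inch '[[-0.0181,0.0446,0,0,0,0,0.9],[-0.0181,0.0446,0,0,0,0,0.9],[-0.0181,0,0,0,0,0,0.9],[0,0,0.04,0,0,0,0.9],[0,0,0.04,0,0,0,0.9]]' >/dev/null
python3 -m inch '[[0,0,0,0,0,0,0.9],[0,0,0,0,0,0,0.9],[0,0,0,0,0,0,0.9]]'
```

```text
clock: 32.4
position: [0.4907, -0.3408, 0.0487]
tool_rot: [3.141, -0.001, -0.058]
force: [0.1, 0.4, 0.6]
grip_width: 0.0261
finger_force: 59.2
```

```bash
python3 -m inch '[[0,-0.0008,0.008,0,0,0,0.9],[0,0,0.006,0,0,0,0.9],[0,0,0.0015,0,0,0,0.9],[0,0,0,0,0,0,0.9],[0,0,0,0,0,0,0.9]]'
python3 -m inch '[[0.004,0,0,0,0,0,0.9],[0.004,0,0,0,0,0,0.9],[0.003,0,0,0,0,0,0.9],[0,0,0,0,0,0,0.9]]'
python3 -m inch '[[0.003,0,0,0,0,0,0.9],[0.003,0,0,0,0,0,0.9],[0,0,0,0,0,0,0.9]]'
python3 -m inch '[[0.003,0,0,0,0,0,0.9],[0.003,0,0,0,0,0,0.9],[0,0,0,0,0,0,0.9]]'
```

```text
clock: 32.9
position: [0.4905, -0.3392, 0.0319]
tool_rot: [-3.141, -0.0, -0.057]
force: [-0.0, 1.5, 5.1]
grip_width: 0.0257
finger_force: 59.9
clock: 33.3
position: [0.5012, -0.3404, 0.0321]
tool_rot: [3.141, -0.0, -0.057]
force: [-2.5, -0.4, 8.3]
grip_width: 0.0261
finger_force: 60.2
clock: 33.6
position: [0.5061, -0.3409, 0.0321]
tool_rot: [3.141, 0.001, -0.058]
force: [-9.7, 0.7, 13.0]
grip_width: 0.0263
finger_force: 60.7
clock: 33.9
position: [0.5129, -0.3413, 0.0321]
tool_rot: [3.141, 0.0, -0.058]
force: [-3.3, -0.1, 10.7]
grip_width: 0.0262
finger_force: 60.3
```

Pressing a little hard on the rest, so I'll raise it slightly and continue.

```bash
python3 -m inch '[[0.003,0,-0.0005,0,0,0,0.9],[0.003,0,0,0,0,0,0.9],[0,0,0,0,0,0,0.9]]'
python3 -m inch '[[0.003,0,0,0,0,0,0.9],[0,0,0,0,0,0,0.9],[0,0,0,0,0,0,0.9]]'
python3 -m inch '[[0.003,0,0,0,0,0,0.9],[0,0,0,0,0,0,0.9],[0,0,0,0,0,0,0.9]]'
```

```text
clock: 34.2
position: [0.5196, -0.3411, 0.0322]
tool_rot: [3.141, -0.0, -0.057]
force: [0.2, -0.5, 4.0]
grip_width: 0.0258
finger_force: 59.6
clock: 34.5
position: [0.5198, -0.3412, 0.0321]
tool_rot: [-3.14, 0.004, -0.058]
force: [-17.4, 3.9, 16.4]
grip_width: 0.0258
finger_force: 61.1
clock: 34.8
position: [0.5199, -0.3412, 0.032]
tool_rot: [-3.139, 0.008, -0.059]
force: [-34.1, 8.1, 30.2]
grip_width: 0.0261
finger_force: 62.6
```

```bash
python3 -m inch '[[-0.006,0,-0.0005,0,0,0,0.9],[0,0,0,0,0,0,0.55],[0,0,0,0,0,0,0.55],[0,0,0,0,0,0,0.55],[0,0,0,0,0,0,0.55]]'
python3 -m inch '[[0,0,-0.04,0,0,0,0.58],[0,0,-0.05,0,0,0,0.58],[0,0,-0.03,0,0,0,0.58],[0,0,0,0,0,0.053,0.58],[0,-0.04,0,0,0,0,0.58]]'
python3 -m inch '[[0,-0.045,0,0,0,0,0.58],[0,-0.04,0,0,0,0,0.58],[0,-0.04,0,0,0,0,0.58],[0,0,0,0,0,0,0.58],[0,0,0,0,0,0,0.58]]'
python3 - <<'E'
from h import *
s=telemetry.observe();p=s['position'];y=s['tool_rot'][2]
d=np.array([.5307,-.1375])-p[:2];print(d@[np.cos(y),np.sin(y)],d@[np.sin(y),-np.cos(y)],y)
im=shot('scene','s3');b=cv2.resize(im[260:350,330:430],None,fx=6,fy=6,interpolation=2);cv2.imwrite('pics/v8.png',cv2.cvtColor(b,4))
for r in chips('scene',im): print(*r)
E
```

```text
clock: 35.3
position: [0.5194, -0.341, 0.0325]
tool_rot: [3.142, -0.0, -0.057]
force: [-0.1, 0.6, -0.4]
grip_width: 0.0387
finger_force: 0.0
clock: 35.8
position: [0.5228, -0.3054, 0.154]
tool_rot: [3.138, -0.002, -0.118]
force: [1.0, 1.2, -1.4]
grip_width: 0.0357
finger_force: 0.0
clock: 36.3
position: [0.5377, -0.1762, 0.1527]
tool_rot: [3.142, -0.0, -0.108]
force: [-0.0, -0.5, 0.9]
grip_width: 0.0359
finger_force: 0.0
-0.011104455749091377 -0.0377540023304151 -0.10819346508742478
orange 13 122 [343.6, 209.1] [0.5356, -0.0815] 0.04
orange 14 142 [345.8, 223.5] [0.5309, -0.1386] 0.18
```

View pics/v8.png

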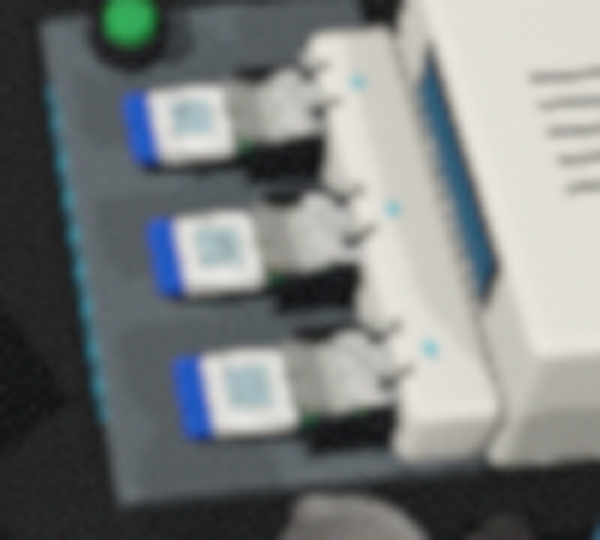

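All three blue chips are home, flat and parallel; the tails sit on a straight line from (135,128) to (190,395). The start key is at (130,20). Now the spares.

```bash
python3 -m inch '[[-0.0111,-0.0378,0,0,0,0,0.58],[0,0,0.045,0,0,0,0.58],[0,0,0.045,0,0,0,0.58],[0,0,0,0,0,0,0.58],[0,0,0,0,0,0,0.58]]'
python3 -m inch '[[0,0,0.025,0,0,0,0.58],[0,0,0.02,0,0,0,0.58],[0,0,0.008,0,0,0,0.58],[0,0,0,0,0,0,0.58],[0,0,0,0,0,0,0.58]]'
python3 -m inch '[[0,0,0,0,0,0,0.9],[0,0,0,0,0,0,0.9],[0,0,0,0,0,0,0.9],[0,0,0,0,0,0,0.9],[0,0,0,0,0,0,0.9]]'
python3 -m inch '[[0,0,-0.03,0,0,0,0.9],[0,0,-0.045,0,0,0,0.9],[0,0,-0.045,0,0,0,0.9],[0,0,0,0,0,0,0.9],[0,0,0,0,0,0,0.9]]'
python3 - <<'E'
from h import *
s=telemetry.observe();p=s['position'];y=s['tool_rot'][2]
shot('scene')
t=[(np.round(r['xy'],1),r['score'],onz('scene',r['xy'],.003).round(4)) for r in landmark_of('tote_in','scene')];print(t)
print(p,y)
E
```

```text
clock: 36.85
position: [0.5302, -0.14, 0.0634]
tool_rot: [3.141, 0.001, -0.113]
force: [0.3, -0.5, 1.3]
grip_width: 0.0361
finger_force: 0.0
clock: 37.35
position: [0.5312, -0.1389, 0.0112]
tool_rot: [3.141, -0.002, -0.111]
force: [0.0, 0.2, -0.2]
grip_width: 0.0357
finger_force: 0.0
clock: 37.85
position: [0.5312, -0.1386, 0.0113]
tool_rot: [-3.142, -0.002, -0.11]
force: [-3.3, -0.0, 16.0]
grip_width: 0.0256
finger_force: 58.0
clock: 38.35
position: [0.5311, -0.138, 0.1312]
tool_rot: [-3.141, -0.003, -0.11]
force: [-0.3, 0.0, -0.8]
grip_width: 0.0252
finger_force: 59.7
[(array([289., 328.]), 0.95, array([ 0.3411, -0.4224,  0.003 ]))]
[ 0.53112549 -0.1380267   0.13116543] -0.10976088750312729
```

```bash
python3 -m inch '[[0.0053,0.0477,0,0,0,0,0.9],[0.0053,0.0477,0,0,0,0,0.9],[0.0053,0.0477,0,0,0,0,0.9],[0.0053,0.0477,0,0,0,0,0.9],[-0.0376,0.0243,0,0,0,0,0.9]]' >/dev/null
python3 -m inch '[[-0.0376,0.0243,0,0,0,0,0.9],[-0.0376,0.0243,0,0,0,0,0.9],[-0.0376,0.0243,0,0,0,0,0.9],[-0.0376,0.0243,0,0,0,0,0.9],[0,0,0,0,0,-0.13,0.9]]' >/dev/null
python3 -m inch '[[0,0,0,0,0,-0.13,0.9],[0,0,0,0,0,-0.13,0.9],[0,0,0,0,0,-0.13,0.9],[0,0,0.03,0,0,0,0.9],[0,0,0,0,0,0,0.9]]'
python3 -m inch '[[0,0,0,0,0,0,0.9],[0,0,0,0,0,0,0.9]]'
```

```text
clock: 39.95
position: [0.3289, -0.4288, 0.0967]
tool_rot: [-3.137, 0.002, 0.409]
force: [-0.7, 0.4, 0.2]
grip_width: 0.0252
finger_force: 59.7
clock: 40.15
position: [0.3302, -0.4306, 0.1002]
tool_rot: [3.141, 0.0, 0.409]
force: [-0.4, -0.4, -0.1]
grip_width: 0.0254
finger_force: 59.7
```

```bash
python3 -m inch '[[0,0,0.03,0,0,0,0.9],[0,0,0.02,0,0,0,0.9],[0,0,0.008,0,0,0,0.9],[0,0,0,0,0,0,0.9],[0,0,0,0,0,0,0.9]]'
python3 -m inch '[[0,0,0,0,0,0,0.55],[0,0,0,0,0,0,0.55],[0,0,0,0,0,0,0.55],[0,0,-0.04,0,0,0,0.55],[0,0,-0.05,0,0,0,0.55]]'
python3 -m inch '[[0,0,-0.03,0,0,0,0.58],[0,0,0,0,0,0.1363,0.58],[0,0,0,0,0,0.1363,0.58],[0,0,0,0,0,0.1363,0.58],[0.042,-0.021,0,0,0,0,0.58]]'
python3 -m inch '[[0.042,-0.021,0,0,0,0,0.58],[0.042,-0.021,0,0,0,0,0.58],[0.042,-0.021,0,0,0,0,0.58],[0.037,-0.021,0,0,0,0,0.58],[0,-0.05,0,0,0,0,0.58]]' >/dev/null
python3 -m inch '[[0,-0.05,0,0,0,0,0.58],[0,-0.05,0,0,0,0,0.58],[0,-0.05,0,0,0,0,0.58],[0,-0.0455,0,0,0,0,0.58],[0,0,0.045,0,0,0,0.58]]' >/dev/null
python3 -m inch '[[0,0,0.04,0,0,0,0.58],[0,0,0,0,0,0,0.58],[0,0,0,0,0,0,0.58]]'
python3 - <<'E'
from h import *
im=shot('scene','s4')
for r in chips('scene',im): print(*r)
b=cv2.resize(im[270:370,240:340],None,fx=5,fy=5,interpolation=2);c=cv2.resize(im[190:250,310:410],None,fx=5,fy=5,interpolation=2)
cv2.imwrite('pics/v9.png',cv2.cvtColor(np.vstack([c,b])[:600],4))
E
```

```text
clock: 40.65
position: [0.3305, -0.4308, 0.0426]
tool_rot: [3.141, -0.0, 0.41]
force: [0.7, -0.2, -0.7]
grip_width: 0.0257
finger_force: 59.7
clock: 41.15
position: [0.3294, -0.4295, 0.1316]
tool_rot: [-3.138, 0.002, 0.409]
force: [0.7, -0.1, 1.1]
grip_width: 0.0381
finger_force: 0.0
clock: 41.65
position: [0.3684, -0.4119, 0.1625]
tool_rot: [3.14, 0.001, -0.012]
force: [1.7, -0.7, 0.1]
grip_width: 0.0361
finger_force: 0.0
clock: 42.95
position: [0.5349, -0.0804, 0.0774]
tool_rot: [3.141, 0.001, -0.0]
force: [0.6, -1.0, 1.5]
grip_width: 0.0357
finger_force: 0.0
orange 13 120 [343.7, 209.0] [0.5359, -0.0812] 0.02
```

View pics/v9.png

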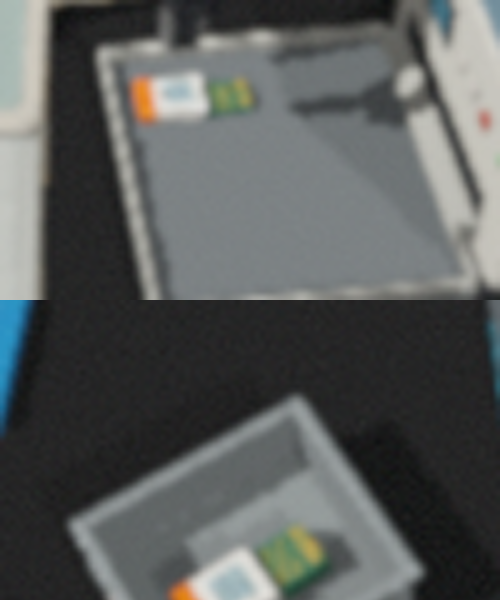

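Two spares are stacked in the tote, and the last orange chip lies in the tray at (190,95). I'll grasp it.

```bash
python3 -m inch '[[0,-0.001,0.03,0,0,0,0.58],[0,0,0.02,0,0,0,0.58],[0,0,0.012,0,0,0,0.58],[0,0,0.006,0,0,0,0.58],[0,0,0,0,0,0,0.58]]'
python3 -m inch '[[0,0,0,0,0,0,0.9],[0,0,0,0,0,0,0.9],[0,0,0,0,0,0,0.9],[0,0,0,0,0,0,0.9],[0,0,0,0,0,0,0.9]]'
python3 -m inch '[[0,0,-0.03,0,0,0,0.9],[0,0,-0.045,0,0,0,0.9],[0,0,-0.045,0,0,0,0.9],[0,0,-0.01,0,0,0,0.9],[0,0,0,0,0,0,0.9]]'
python3 - <<'E'
from h import *
shot('scene');print([(np.round(r['xy'],1),r['score'],onz('scene',r['xy'],.003).round(4)) for r in landmark_of('tote_in','scene')])
E
```

```text
clock: 43.5
position: [0.5354, -0.0789, 0.0092]
tool_rot: [3.142, -0.001, 0.001]
force: [0.1, -0.8, -0.3]
grip_width: 0.0359
finger_force: 0.0
clock: 44.0
position: [0.5355, -0.0789, 0.0099]
tool_rot: [3.141, -0.001, 0.001]
force: [-2.0, -1.3, 4.6]
grip_width: 0.0255
finger_force: 58.9
clock: 44.5
position: [0.536, -0.0784, 0.1408]
tool_rot: [-3.141, -0.004, 0.001]
force: [-1.5, 0.3, -0.8]
grip_width: 0.0256
finger_force: 59.5
[(array([285.9, 325.5]), 0.73, array([ 0.3346, -0.4152,  0.003 ])), (array([368.9, 321.3]), 0.15, array([ 0.5269, -0.4336,  0.003 ]))]
```

```bash
python3 -m inch '[[0,0.0495,0,0,0,0,0.9],[0,0.0495,0,0,0,0,0.9],[0,0.0495,0,0,0,0,0.9],[0,0.0495,0,0,0,0,0.9],[0,0.0495,0,0,0,0,0.9]]' >/dev/null
python3 -m inch '[[-0.0412,0.0208,0,0,0,0,0.9],[-0.0412,0.0208,0,0,0,0,0.9],[-0.0412,0.0208,0,0,0,0,0.9],[-0.0412,0.0208,0,0,0,0,0.9],[-0.0412,0.0208,0,0,0,0,0.9]]' >/dev/null
python3 -m inch '[[0,0,0,0,0,-0.1363,0.9],[0,0,0,0,0,-0.1363,0.9],[0,0,0,0,0,-0.1363,0.9],[0,0,0.04,0,0,0,0.9],[0,0,0,0,0,0,0.9]]'
python3 -m inch '[[0,0,0,0,0,0,0.9],[0,0,0,0,0,0,0.9]]'
```

```text
clock: 46.1
position: [0.3275, -0.4282, 0.0946]
tool_rot: [-3.135, 0.002, 0.409]
force: [-0.1, 0.2, -0.4]
grip_width: 0.0257
finger_force: 59.5
clock: 46.3
position: [0.3293, -0.4306, 0.0993]
tool_rot: [3.141, 0.0, 0.409]
force: [-0.1, -0.1, -0.6]
grip_width: 0.0259
finger_force: 59.5
```

```bash
python3 -m inch '[[0,0,0.03,0,0,0,0.9],[0,0,0.022,0,0,0,0.9],[0,0,0.01,0,0,0,0.9],[0,0,0,0,0,0,0.9],[0,0,0,0,0,0,0.9]]'
python3 -m inch '[[0,0,0,0,0,0,0.55],[0,0,0,0,0,0,0.55],[0,0,0,0,0,0,0.55],[0,0,-0.04,0,0,0,0.55],[0,0,-0.05,0,0,0,0.55]]'
python3 -m inch '[[0,0,-0.03,0,0,0,0.58],[0,0,0,0,0,0.1363,0.58],[0,0,0,0,0,0.1363,0.58],[0,0,0,0,0,0.1363,0.58],[0.042,0,0,0,0,0,1]]'
python3 -m inch '[[0.042,0,0,0,0,0,1],[0.042,0,0,0,0,0,1],[0.042,0,0,0,0,0,1],[0,0,0,0,0,0,1],[0,0,0,0,0,0,1]]'
python3 - <<'E'
from h import *
print('tower',onz('scene',(318,259),0).round(3),onz('scene',(273/3.1+230,105/3.1+180),.181).round(3))
im=shot('scene','s5')
b=im[190:370,240:440];cv2.imwrite('pics/v10.png',cv2.cvtColor(cv2.resize(b,None,fx=3.3,fy=3.3,interpolation=2),4))
print([(np.round(r['xy'],1),r['score'],onz('scene',r['xy'],.03).round(4)) for r in landmark_of('start_key_top','scene')])
shot('top','t5');print([(np.round(r['xy'],1),r['score'],onz('top',r['xy'],.03).round(4)) for r in landmark_of('start_key_top','top')])
E
```

```text
clock: 46.8
position: [0.3295, -0.4308, 0.0377]
tool_rot: [3.141, -0.0, 0.41]
force: [-0.6, -0.6, -0.2]
grip_width: 0.026
finger_force: 59.5
clock: 47.3
position: [0.3284, -0.4295, 0.1266]
tool_rot: [-3.138, 0.002, 0.409]
force: [0.9, -0.1, 1.8]
grip_width: 0.0387
finger_force: 0.0
clock: 47.8
position: [0.3676, -0.4314, 0.1575]
tool_rot: [3.141, 0.001, -0.01]
force: [0.9, -1.7, 1.4]
grip_width: 0.0229
finger_force: 0.0
clock: 48.3
position: [0.4976, -0.4298, 0.1563]
tool_rot: [3.142, 0.001, 0.002]
force: [-1.0, -0.3, 1.2]
grip_width: 0.0001
finger_force: 0.0
tower [ 0.436 -0.238  0.   ] [ 0.436 -0.241  0.181]
[(array([348.2, 263.2]), 0.59, array([ 0.507 , -0.2841,  0.03  ]))]
[]
```

View pics/v10.png

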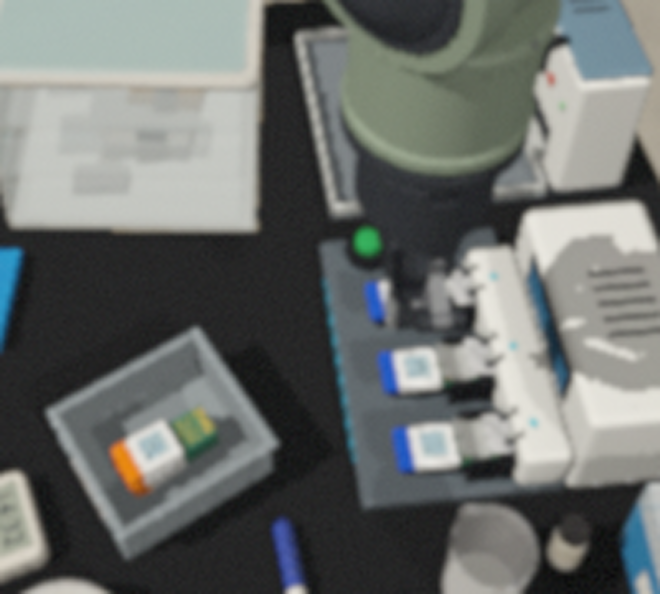

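All three spares are stacked in the tote around (155,450), the tray looks empty and the clips are full. The key is at (367,243). Going to the key now.

```bash
python3 -m inch '[[0.004,-0.0365,0,0,0,0,1],[0.004,-0.0365,0,0,0,0,1],[0.004,-0.0365,0,0,0,0,1],[0.0035,-0.0365,0,0,0,0,1],[0,0,0.04,0,0,0,1]]' >/dev/null
python3 -m inch '[[0,0,0.04,0,0,0,1],[0,0,0.025,0,0,0,1],[0,0,0.005,0,0,0,1],[0,0,0,0,0,0,1],[0,0,0,0,0,0,1]]'
python3 - <<'E'
from h import *
s=telemetry.observe();print(np.round(s['position'],4),'tip px',proj('scene',s['position']).round(1))
im=shot('scene');b=im[235:295,310:390];cv2.imwrite('pics/v11.png',cv2.cvtColor(cv2.resize(b,None,fx=8,fy=8,interpolation=2),4))
E
```

```text
clock: 49.5
position: [0.5131, -0.2849, 0.0481]
tool_rot: [3.141, -0.002, 0.0]
force: [-0.3, 0.0, 0.6]
grip_width: 0.0001
finger_force: 0.0
[ 0.5131 -0.2849  0.0481] tip px [351.  258.9]
```

View pics/v11.png

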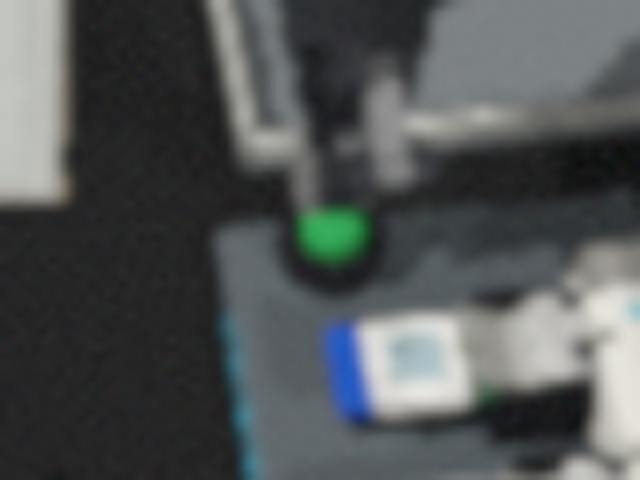

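The closed fingers are right above the green key at (333,235). Pressing down now.

```bash
python3 -m inch '[[-0.002,0,0.008,0,0,0,1],[0,0,0.006,0,0,0,1],[0,0,0,0,0,0,1]]'
python3 -m inch '[[0,0,0.003,0,0,0,1],[0,0,0,0,0,0,1],[0,0,0,0,0,0,1]]'
python3 -m inch '[[0,0,0.003,0,0,0,1],[0,0,0,0,0,0,1],[0,0,0,0,0,0,1]]'
python3 -m inch '[[0,0,0.003,0,0,0,1],[0,0,0,0,0,0,1],[0,0,0,0,0,0,1]]'
```

```text
clock: 49.85
position: [0.5104, -0.284, 0.032]
tool_rot: [-3.141, 0.0, 0.001]
force: [-0.8, 1.3, 2.3]
grip_width: -0.0001
finger_force: 0.8
clock: 50.15
position: [0.5106, -0.2841, 0.0297]
tool_rot: [-3.142, 0.0, 0.001]
force: [-1.2, 0.6, 3.5]
grip_width: 0.0003
finger_force: 1.5
clock: 50.45
position: [0.5108, -0.2843, 0.0277]
tool_rot: [-3.141, -0.001, 0.001]
force: [-5.8, 5.6, 24.8]
grip_width: -0.0
finger_force: 12.8
clock: 50.75
position: [0.511, -0.2845, 0.0267]
tool_rot: [-3.141, -0.002, 0.0]
force: [-17.7, 12.7, 70.5]
grip_width: 0.0001
finger_force: 34.9
```

```bash
python3 -m inch '[[0,0,-0.01,0,0,0,1],[0,0,-0.03,0,0,0,1],[0,0,-0.05,0,0,0,1],[0,0,-0.05,0,0,0,1],[0,0,-0.05,0,0,0,1]]'
python3 -m inch '[[0,0,-0.03,0,0,0,1],[0,0,0,0,0,0,1],[0,0,0,0,0,0,1]]'
python3 - <<'E'
from h import *
im=shot('scene');b=im[190:370,240:440];cv2.imwrite('pics/v12.png',cv2.cvtColor(cv2.resize(b,None,fx=3.3,fy=3.3,interpolation=2),4))
E
```

```text
clock: 51.25
position: [0.5103, -0.2841, 0.2154]
tool_rot: [3.141, 0.0, 0.001]
force: [0.9, -0.3, 0.5]
grip_width: 0.0001
finger_force: 0.0
clock: 51.55
position: [0.5109, -0.2839, 0.2438]
tool_rot: [-3.142, -0.001, 0.001]
force: [1.4, -0.4, -1.1]
grip_width: -0.0002
finger_force: 0.0
```

View pics/v12.png

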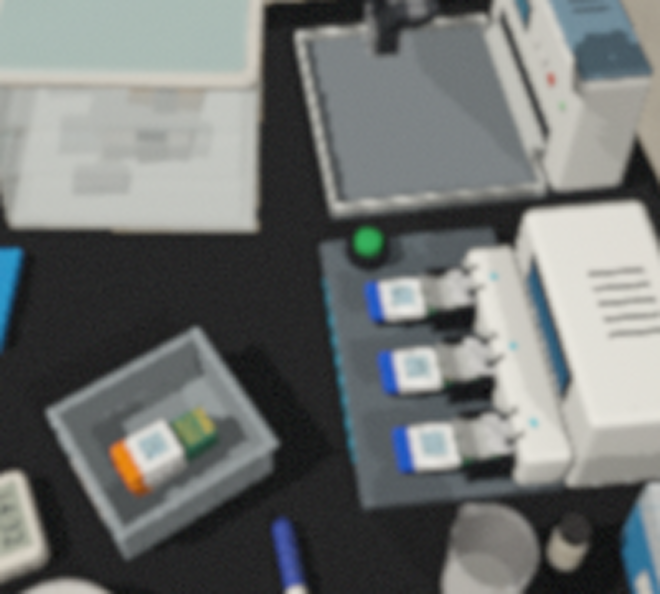

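The tray is empty. The three blue chips are home in the clips at about (400,300), (415,370) and (430,447), and the key at (367,243) is up again. The spares are in the tote, and the beaker, vial and marker are untouched.

```bash
python3 -c "
from workcell import bot
print(bot.job_done())"
```

```text
the job is handed in; nothing more can be done
None
```

Job handed in: all three blue chips were pressed home in their own clips, the three orange spares are in the tote, and the start key was then pressed fully down and released; I left the beaker, vial and marker alone.

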